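# Wedge open a spring clamp and load a drilled blank

## Task

Push the orange wedge, thin end first, under the nose of the blue spring arm, along the orange line painted on the bed, so that it props the arm open by itself. Then slide the aluminium blank, holed and red-banded end first, beneath the propped arm, along the lane between the yellow lines and rails, until it is fully home against the red stop. Finally draw the wedge out so that the arm clamps down on the blank, and set the wedge on its base on the bench, off the steel bed, leaving the wooden offcut and the tin where they are.

Things in the scene. Friction and masses are not known exactly. Their poses are not given: they have to be found in the camera images.
- clamp: Fixed clamp station; origin at table height, x points in below the arm (the way blank and wedge go in), z up. Flat steel bed x -170 to +150 mm, y -120 to +120, top at z 10. Blue sprung arm, y -85 to +85, hinged at x 127, z 44, reaching to -x; its highest part is 46 mm above the table shut, about 65 propped. Blank's lane: centre line y +40, between two painted yellow lines.
- spring_arm (a joint): Hinge angle of the blue sprung arm: 0 = shut (nose 6 mm above the bed), growing as the nose rises, about 94 mm from hinge to nose. A spring always pushes it shut, with about 5 to 8 N at the nose. About 0.06 with the 12 mm blank under the nose, about 0.19 with the nose on the flat top of the wedge; limit 0.5.
- nose (a point): Lowest line of the arm's nose (12 mm thick round rubber bar along the whole arm width), at the middle of the width: x 33 mm, y 0 of the clamp when shut, the nose's front face at x 25 mm; moves with the arm.
- lane_end (a point): Foot of the red stop's face: x 90, y +40, z 10 mm of the clamp, same axes. The middle of the blank's front lower edge must come here. Two yellow rails, 8 mm high, at x 45 to 89 of the clamp (behind the nose) guide the blank: 62 mm apart at the mouth, 56 mm at the stop.
- wedge_lane (a point): Point on the bed straight below the nose, x 33, y -60, z 10 mm of the clamp, same axes: a good line for the wedge, clear of the blank; a thin orange line painted along x on the bed leads to it.
- rack: Fixed plywood stock rack 46 mm high, two pigeonholes. Origin at table height below the mouth of the one with the blank; x points out of it. Hole 61 mm wide, 24 mm high, floor 12 mm above the table; a tongue 30 mm wide, 12 mm high goes on 88 mm out of the mouth under the blank, so fingers can go down on both sides. Roof over x -82 to -2 mm.
- blank: Loose aluminium bar 160 x 50 x 12 mm, 0.2-0.35 kg. Origin at the centre of its underside, x along its length to the front end (two dark holes, red band). Starts in the rack, about 95 mm of the front sticking out, the plain rear hidden. Home, only its first 65 mm are past the nose's front face, so it must be held or pushed near its rear end to go home.
- blank_front (a point): Middle of the lower edge of the blank's front (holed) end, 80 mm from its origin along +x.
- blank_rear (a point): Middle of the lower edge of the blank's plain rear end, 80 mm from its origin along -x.
- wedge: Loose wedge 145 mm long, 30 wide, 0.1-0.17 kg. Origin on its underside, x to the thin tip. Orange ramp from x +80 mm (3 mm high) to +5 (24 high), flat top 24 high to x -25, black handle 42 high from -25 to -65: grip it across the 30 mm width at x -45. With the nose resting on the flat top (about x -8) it stays by itself. Pushing it in takes 10 to 20 N.
- offcut: Bystander: loose wooden block 90 x 45 x 40 mm, origin under its centre.
- tin: Bystander: squat tin 68 mm across, 52 mm high, yellow lid, origin under its centre.
Not all that is in view belongs to the job. What is meant by the wedge is not green, purple or turquoise, and is the larger of those in its own colour.

How it is judged:
On the way, in this order (a step that is already met when the one before it is completed fails the run):
1. the wedge, released, props the arm open (value of joint spring_arm above 0.12 rad and contact force between wedge and spring_arm above 1 N and contact force between the fingers and wedge below 0.3 N), for 0.2 s.
2. the blank is slid home against the stop, between the rails, while the wedge still props the arm (value of joint spring_arm above 0.12 rad and contact force between wedge and spring_arm above 1 N and x of blank_front in the frame of lane_end above -0.005 m and y of blank_front in the frame of lane_end between -0.008 and 0.008 m and z of blank_front in the frame of lane_end below 0.004 m), for 0.2 s.
At the end, for the whole second after the job is handed in: The blank lies flat on the bed, front end within 5 mm of the red stop and 8 mm of the lane's centre line, square within 0.1 rad; the arm's nose presses on it (joint 0.04 to 0.09 rad, over 2 N); the wedge stands at rest on its base on the bench, off the bed and clear of the arm (x of blank_front in the frame of lane_end above -0.005 m and y of blank_front in the frame of lane_end between -0.008 and 0.008 m and z of blank_front in the frame of lane_end below 0.004 m and angle between the x axis of blank and the x axis of clamp, either way round below 0.1 rad and angle between blank's own z axis and vertical below 0.05 rad and value of joint spring_arm between 0.04 and 0.09 rad and contact force between spring_arm and blank above 2 N and contact force between wedge and spring_arm below 0.1 N and height (world z) of wedge between -0.005 and 0.005 m and angle between wedge's own z axis and vertical below 0.1 rad and contact force between wedge and clamp below 0.1 N and linear speed of each of wedge, blank below 0.02 m/s); the robot touches nothing.
It fails at once if the offcut or the tin is pushed more than 30 mm (distance of any of offcut, tin from where it was at the start of the episode above 0.03 m).
It also fails if it takes over 72 s, if anything falls off the work surface, if the arm or the gripper's body presses on something with over 40 N, if the wrist force passes 120 N, or if a joint passes its speed limit or range.

## Robot

A 7-joint arm with a two-finger parallel gripper is mounted at the origin on the work surface. World frame = base frame: x ahead of the robot, y to its left, z up, the work surface at z = 0. Lengths are in m, angles in rad, forces in N, time in s.
With the tool pointing down it reaches from about 0.425 to 0.925 m from the base axis. Payload 6.8 kg.
Tool frame: the origin (TCP) lies on the front face of the gripper's body, between the roots of the fingers; the fingertips stand 73 mm ahead of it and the grasp point (between the pads) lies 54 mm ahead of it; z points along the fingers, x is the direction in which the jaws open and shut, and the axes are right-handed (so a half turn about z gives the same grasp; the last joint's range is limited). The gripper opens to 85 mm and grips with 20 to 120 N. Pads are 22 mm wide; open, the fingers measure 114 mm over their backs; the gripper's body (76 mm by 85 mm) begins 54 mm behind the grasp point. The pads swing forward as they close: fully open they stand 13 mm farther back than shut.
Start: joints at [1.226, 0.477, 0.022, 1.555, -0.011, 1.109, -0.083], TCP at [0.158, -0.656, 0.304] pointing down, gripper open.
Joint ranges: [-2.96, 2.96], [-0.34, 2.1], [-1.41, 1.46], [0.24, 2.44], [-1.37, 4.51], [0.17, 1.92], [-2.96, 2.96]. Speed limits (rad/s): [2.39, 2.39, 3.14, 3.14, 3.14, 3.14, 3.14].

## Interface

Orientations are given as a unit quaternion [w, x, y, z].
In Python, from station import get_obs, read_camera, hand_in gives the robot as it stands. The module is installed in compiled form; this text tells all that it offers.
- The arm moves only by the shell command python3 -m creep 'ROWS' [FORCE]. ROWS is JSON, a list that holds one entry, the list of rows, each a list of 7 numbers: the turn, a rotation vector about the tool's x, y, z in rad, then the shift along the tool's x, y, z in m, then the finger opening in m, from 0 to 0.0854. A call has 1 to 20 rows; each row shifts and turns the pose as measured when the row begins, along the tool's axes as they then stand; what a row does not reach is not made up. A row lasts 1/12 s, in which the tool goes at most 41.7 mm and 7.16 degrees, less where a joint would pass 70% of its speed; a pose out of reach is approached as far as the arm can. A call is refused whole if a number of a shift passes 0.0417 or a number of a turn 0.125, either way. A call with a gripper value outside its range is refused whole. The fingers move at their own pace and stop on an object; FORCE is the grip in N (left out, the last holds). Time passes only in rows, so rows that do not move let the fingers close. It gives the time, the measured TCP pose, the force and the opening at its end, in the units of the state.
- get_obs(): the state, without advancing time (a new reading comes with each control period).
- read_camera(name): name is "scene" or "top" or "wrist"; returns a dict with "color" (420x560x3 uint8, red, green, blue), "range_z" (420x560 float32, m along the optical axis (not along the pixel's ray), 0 where there is no reading), "fovy" (degrees; the focal length in pixels is half the picture's height over the tangent of half this angle, whatever the lens; pixels are square), "cx", "cy" (the principal point, pixels), "D" ([k1, k2, p1, p2, k3] as OpenCV has them; the pictures are not rectified), "rvec" (rotation vector, rad) and "tvec" (3), from world to camera coordinates, as OpenCV has them. Camera axes: x right, y down, z forward; pixel columns grow to the right and rows downward; lengths in m; the calibration is good to about 2 mm. A picture is of the moment at which its call begins.
- hand_in(): hands the job in, once; it reports no verdict.
The state is a dict: "t": time; "q": joint angles; "joint_vel": joint speeds; "joint_torque": joint torques, N m; "eef_pos": TCP position; "tool_rot": TCP orientation; "contact_force": force on the tool from outside, world axes, zero at the start; "torque": the same for the moment, N m; "gripper_width": opening from 0.0 (shut) to 1.0 (fully open).
Only numpy, scipy, OpenCV 4.12 (cv2) and the standard library are available. Lean on these libraries where they do the work, as an engineer would, in place of code of your own. Each camera call takes 0.05 s, during which the arm holds its last target.

## Working session

There is one attempt and no reset: what is moved stays moved. The work goes in short steps, Python scripts to look and compute and a shell command to move; the robot and the scene stay as the last step left them, time stands still between calls to the robot, and variables do not carry over. Pictures are saved under pics/ and viewed, and the job is handed in when it is done.

```bash
mkdir -p pics; cat > h.py <<'E'
import numpy as np, cv2
from station import get_obs, read_camera, hand_in
def cam(n):
    c=read_camera(n); h=c["color"].shape[0]
    f=h/2/np.tan(np.radians(c["fovy"])/2)
    c["K"]=np.array([[f,0,c["cx"]],[0,f,c["cy"]],[0,0,1.]])
    c["R"]=cv2.Rodrigues(np.array(c["rvec"],float))[0]; c["t"]=np.array(c["tvec"],float).ravel()
    c["D"]=np.array(c["D"],float)
    return c
def ray(c,px):
    p=cv2.undistortPoints(np.array(px,float).reshape(-1,1,2),c["K"],c["D"])[:,0]
    d=np.c_[p,np.ones(len(p))]@c["R"]
    return -c["R"].T@c["t"],d
def onz(c,px,z):
    o,d=ray(c,px); return o+d*((z-o[2])/d[:,2])[:,None]
def depthpt(c,px):
    o,d=ray(c,px); px=np.array(px,int).reshape(-1,2)
    return o+d*c["range_z"][px[:,1],px[:,0]][:,None]
def proj(c,P):
    return cv2.projectPoints(np.array(P,float).reshape(-1,1,3),np.array(c["rvec"],float),c["t"],c["K"],c["D"])[0][:,0]
def save(c,n): cv2.imwrite("pics/"+n+".png",c["color"][:,:,::-1])
E
python3 - <<'E'
from h import *
for n in ["scene","top","wrist"]:
    c=cam(n); save(c,n+"0"); print(n,c["fovy"],-c["R"].T@c["t"],c["D"])
print(get_obs())
E
```

```text
scene 49.404128162102204 [ 1.12251424 -1.09765157  0.81383289] [-0.09239218  0.          0.          0.          0.        ]
top 47.204801208185074 [ 0.30415086 -0.07309203  1.46928553] [0.04471525 0.         0.         0.         0.        ]
wrist 64.87148433476123 [ 0.2258738  -0.63973334  0.37327534] [-0.0672339  0.         0.         0.         0.       ]
{'t': 0.15, 'q': array([ 1.22589733,  0.47764371,  0.02237617,  1.55620514, -0.01147803,
        1.10929986, -0.08308609]), 'joint_vel': array([ 0.00182648, -0.00133478,  0.0013121 , -0.00533269, -0.00032882,
        0.0010208 ,  0.00023844]), 'joint_torque': array([ 3.14092307e-03, -5.96924078e+01,  1.61022607e+00, -2.81489950e+01,
        1.26557762e-02,  6.63273837e-03, -2.18624973e-05]), 'eef_pos': array([ 0.15824813, -0.65583056,  0.30313522]), 'tool_rot': array([-3.87023793e-04,  7.85686504e-01, -6.18624448e-01, -5.99729381e-04]), 'contact_force': array([-0.67845861,  0.28261007,  0.50965104]), 'torque': array([ 0.01186027,  0.04640224, -0.08061813]), 'gripper_width': 0.9985248813436117}
```

View pics/scene0.png

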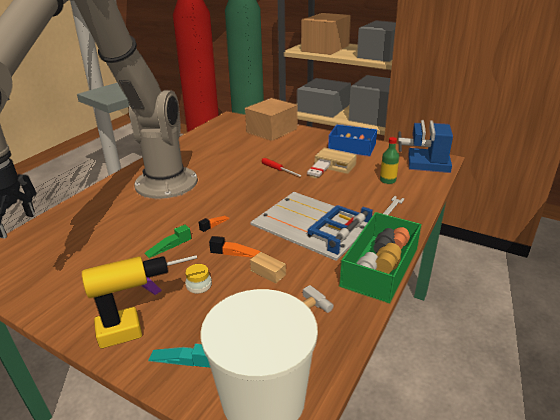

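View pics/top0.png

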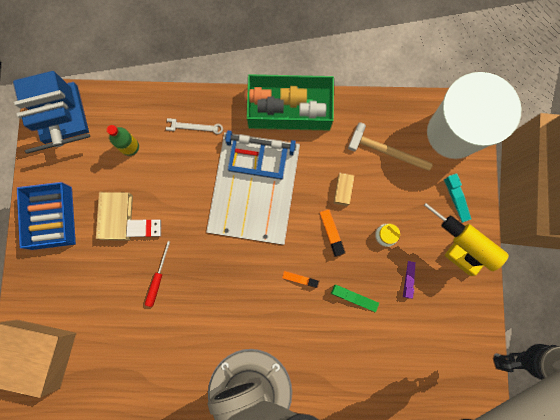

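View pics/wrist0.png

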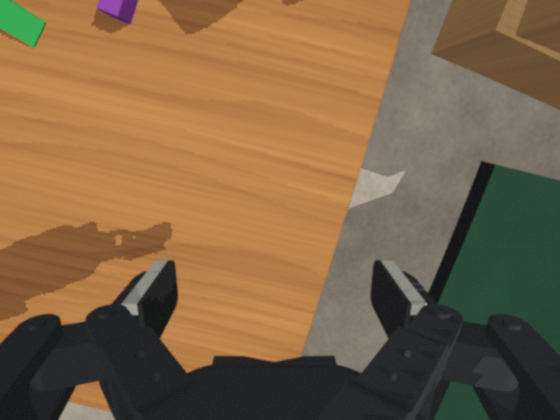

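The top view shows the clamp bed at about (255,190), with the rack and red-banded blank at (125,220). The larger orange wedge is at (332,232), between the offcut (344,188) and the tin (388,235). Next I'll zoom in and measure.

```bash
python3 - <<'E'
from h import *
c=cam("top"); im=c["color"][:,:,::-1]
a=cv2.resize(im[170:270,280:420],None,fx=5.6,fy=5.6,interpolation=cv2.INTER_CUBIC);cv2.imwrite("pics/t_w.png",a)
a=cv2.resize(im[120:250,200:310],None,fx=4.6,fy=4.6,interpolation=cv2.INTER_CUBIC);cv2.imwrite("pics/t_c.png",a)
a=cv2.resize(im[180:250,85:170],None,fx=7,fy=7,interpolation=cv2.INTER_CUBIC);cv2.imwrite("pics/t_b.png",a)
hsv=cv2.cvtColor(c["color"],cv2.COLOR_RGB2HSV)
# orange
m=((hsv[...,0]>6)&(hsv[...,0]<16)&(hsv[...,1]>210)&(hsv[...,2]>170)).astype(np.uint8)
for ct in cv2.findContours(m,0,2)[0]:
    if cv2.contourArea(ct)>40: print("orange",cv2.contourArea(ct),cv2.minAreaRect(ct),cv2.boxPoints(cv2.minAreaRect(ct)).round(1).tolist())
E
```

```text
orange 161.0 ((295.04998779296875, 277.6500244140625), (25.17156219482422, 7.542697429656982), 15.255120277404785) [[281.8999938964844, 278.0], [283.8999938964844, 270.70001220703125], [308.20001220703125, 277.29998779296875], [306.20001220703125, 284.6000061035156]]
orange 300.5 ((329.7074890136719, 225.96527099609375), (33.382686614990234, 10.312126159667969), 70.20112609863281) [[319.20001220703125, 212.0], [328.8999938964844, 208.5], [340.20001220703125, 239.89999389648438], [330.5, 243.39999389648438]]
```

View pics/t_w.png

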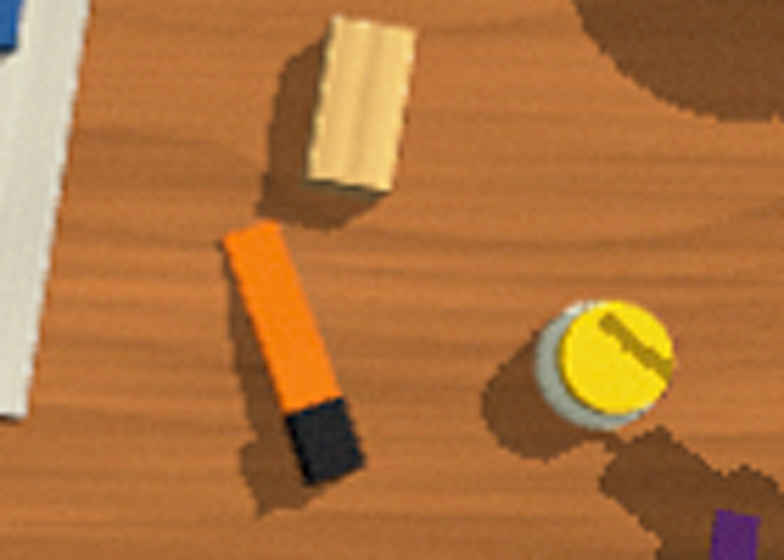

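View pics/t_c.png

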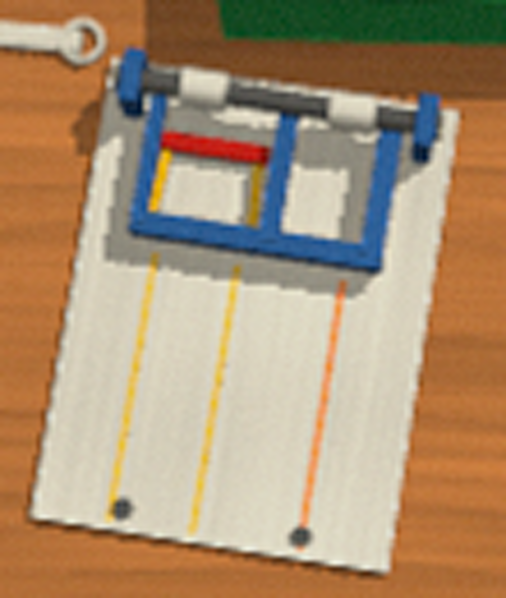

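View pics/t_b.png

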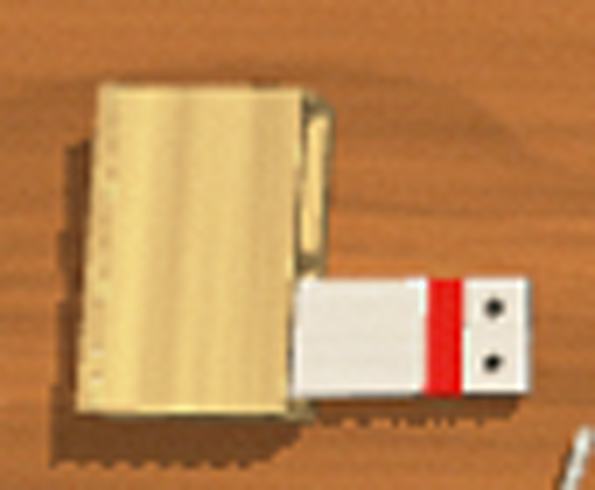

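```bash
python3 - <<'E'
from h import *
np.set_printoptions(precision=4,suppress=True)
c=cam("top")
def pt(l,f,o,z): return onz(c,(np.array(l,float)+.5)/f-.5+np.array(o),z)
B=pt([(30,520),(388,573),(460,113),(113,60)],4.6,(200,120),.01)
print("bed",B)
ctr=B.mean(0); ex=(B[2]+B[3]-B[0]-B[1]);ex/=np.linalg.norm(ex); ey=(B[0]+B[3]-B[1]-B[2]);ey/=np.linalg.norm(ey)
print("size",np.linalg.norm(B[2]-B[1]),np.linalg.norm(B[3]-B[0]),np.linalg.norm(B[1]-B[0]),np.linalg.norm(B[2]-B[3]))
print("yaw",np.arctan2(ex[1],ex[0]),np.arctan2(-ey[0],ey[1]),"origin",ctr+.01*ex)
L=pt([(302,530),(343,280),(111,515),(156,255),(193,530),(237,267)],4.6,(200,120),.01)
print("lines yaw",[np.arctan2(*(L[i+1]-L[i])[[1,0]]) for i in (0,2,4)]);print(L)
W=np.r_[pt([(222,242),(280,225)],5.6,(280,170),.003),pt([(308,485),(363,465),(285,413),(340,398)],5.6,(280,170),.042)]
print("wedge",W); tip=W[:2].mean(0); rear=W[2:4].mean(0);d=tip-rear;print("len",np.linalg.norm(d[:2]),"yaw",np.arctan2(d[1],d[0]),"origin",rear+d/np.linalg.norm(d)*.065)
Bl=pt([(528,280),(530,396),(292,396),(298,280)],7,(85,180),.024);print("blank",Bl)
f=Bl[:2].mean(0)
for i,j in((2,1),(3,0)): e=Bl[j]-Bl[i];print("byaw",np.arctan2(e[1],e[0]),np.linalg.norm(e))
R=pt([(100,86),(305,90),(290,412),(80,410)],7,(85,180),.046);print("rack",R)
e=R[2]-R[1];print("rackyaw",np.arctan2(e[0],-e[1]))
print("tin",pt([(618,358)],5.6,(280,170),.052),"offcut",pt([(333,18),(415,30),(390,190),(307,180)],5.6,(280,170),.04))
E
```

```text
bed [[ 0.4609  0.1447  0.01  ]
 [ 0.4311 -0.0932  0.01  ]
 [ 0.7464 -0.1357  0.01  ]
 [ 0.7781  0.102   0.01  ]]
size 0.31814187750834305 0.31997068292998576 0.23976325829538375 0.23981171180217453
yaw -0.1339824487134836 -0.1285209032933193 origin [0.614  0.0031 0.01  ]
lines yaw [np.float64(-0.13536327383447233), np.float64(-0.1315210061953608), np.float64(-0.13143948639507777)]
[[ 0.4584 -0.0356  0.01  ]
 [ 0.6283 -0.0587  0.01  ]
 [ 0.4655  0.0913  0.01  ]
 [ 0.6426  0.0679  0.01  ]
 [ 0.4567  0.0366  0.01  ]
 [ 0.6356  0.013   0.01  ]]
wedge [[ 0.5312 -0.2001  0.003 ]
 [ 0.5414 -0.232   0.003 ]
 [ 0.3962 -0.2434  0.042 ]
 [ 0.4074 -0.2725  0.042 ]
 [ 0.434  -0.2311  0.042 ]
 [ 0.4427 -0.2602  0.042 ]]
len 0.14090075106479646 yaw 0.30206305423085833 origin [ 0.4616 -0.2393  0.0247]
blank [[0.4961 0.2835 0.024 ]
 [0.4458 0.2797 0.024 ]
 [0.4436 0.3811 0.024 ]
 [0.4938 0.382  0.024 ]]
byaw -1.5489781046229656 0.10141964220238797
byaw -1.5480014264856585 0.09852244784538378
rack [[0.5727 0.4645 0.046 ]
 [0.5731 0.3777 0.046 ]
 [0.4347 0.3745 0.046 ]
 [0.4337 0.4621 0.046 ]]
rackyaw -1.547522549936932
tin [[ 0.4664 -0.4055  0.052 ]] offcut [[ 0.6501 -0.2559  0.04  ]
 [ 0.6444 -0.3004  0.04  ]
 [ 0.5559 -0.287   0.04  ]
 [ 0.5603 -0.2423  0.04  ]]
```

```bash
python3 - <<'E'
from h import *
c=cam("scene"); im=c["color"][:,:,::-1]
a=cv2.resize(im[190:290,195:395],None,fx=4,fy=4,interpolation=cv2.INTER_CUBIC);cv2.imwrite("pics/s_w.png",a)
a=cv2.resize(im[120:200,280:380],None,fx=6,fy=6,interpolation=cv2.INTER_CUBIC);cv2.imwrite("pics/s_b.png",a)
E
```

```text
(no output)
```

View pics/s_w.png

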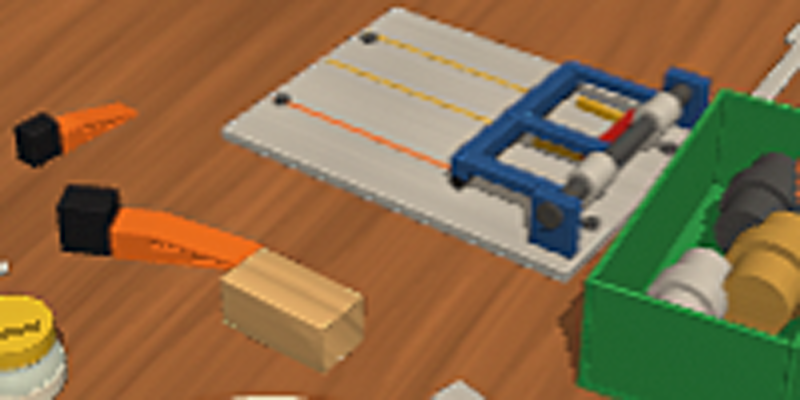

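View pics/s_b.png

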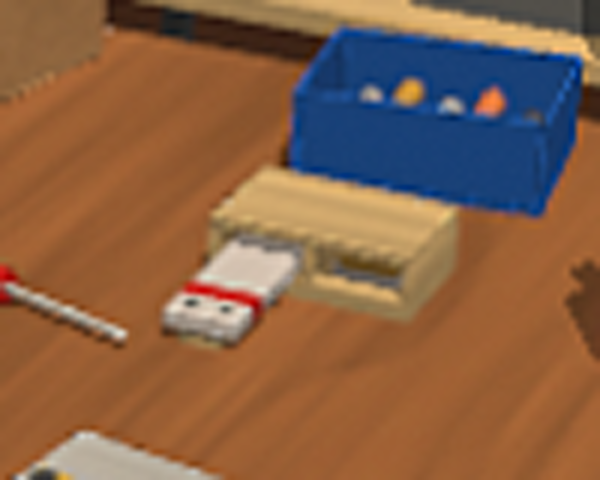

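```bash
cat >> h.py <<'E'
from scipy.spatial.transform import Rotation as Ro
def clamp(x,y,z=0):
    a=-0.133; return np.array([.614+x*np.cos(a)-y*np.sin(a),.003+x*np.sin(a)+y*np.cos(a),z])
def go(p,jyaw,o=None):
    """grasp point p (world), jaw axis yaw; tool down. prints turn (do first) and shift in turned tool axes"""
    o=o or get_obs(); q=o["tool_rot"]; R=Ro.from_quat([q[1],q[2],q[3],q[0]])
    j=np.array([np.cos(jyaw),np.sin(jyaw),0]); 
    if j@R.as_matrix()[:,0]<0: j=-j
    T=np.c_[j,np.cross([0,0,-1],j),[0,0,-1]]
    rv=(R.inv()*Ro.from_matrix(T)).as_rotvec()
    tcp=np.array(p)+[0,0,.054]
    d=T.T@(tcp-o["eef_pos"])
    np.set_printoptions(precision=4,suppress=True)
    print("t",round(o["t"],2),"tcp",o["eef_pos"],"gw",round(o["gripper_width"],3),"F",np.array(o["contact_force"]).round(1))
    print("turn",rv,"then shift",d)
E
python3 - <<'E'
from h import *
go([.4201,-.2518,.15],.302+np.pi/2)
E
```

```text
t 0.3 tcp [ 0.1583 -0.656   0.3036] gw 1.002 F [-0.4 -0.9 -0.4]
turn [ 0.      0.0006 -0.0653] then shift [-0.3081 -0.3702  0.0996]
```

The scene view confirms the large orange wedge, with the offcut just past its tip at (290,310), and the blank lying on the tongue of the rack. I'll move above the wedge handle.

```bash
python3 -m creep '[[[0,0,-0.065,0,0,0,0.06],[0,0,0,-0.0237,-0.0285,0.005,0.06],[0,0,0,-0.0237,-0.0285,0.005,0.06],[0,0,0,-0.0237,-0.0285,0.005,0.06],[0,0,0,-0.0237,-0.0285,0.005,0.06],[0,0,0,-0.0237,-0.0285,0.005,0.06],[0,0,0,-0.0237,-0.0285,0.005,0.06],[0,0,0,-0.0237,-0.0285,0.005,0.06],[0,0,0,-0.0237,-0.0285,0.005,0.06],[0,0,0,-0.0237,-0.0285,0.005,0.06],[0,0,0,-0.0237,-0.0285,0.005,0.06],[0,0,0,-0.0237,-0.0285,0.005,0.06],[0,0,0,-0.0237,-0.0285,0.005,0.06],[0,0,0,-0.0237,-0.0285,0.005,0.06]]]' 60
python3 - <<'E'
from h import *
go([.4201,-.2518,.028],.302+np.pi/2)
c=cam("wrist"); save(c,"w1")
E
```

```text
t: 1.47
eef_pos: [0.4242, -0.2444, 0.2348]
tool_rot: [0.004, 0.801, -0.599, 0.003]
contact_force: [0.0, -0.2, 0.1]
gripper_width: 0.696
t 1.47 tcp [ 0.4242 -0.2444  0.2348] gw 0.696 F [ 0.  -0.2  0.1]
turn [ 0.0031 -0.01   -0.0161] then shift [0.0058 0.0061 0.1528]
```

View pics/w1.png

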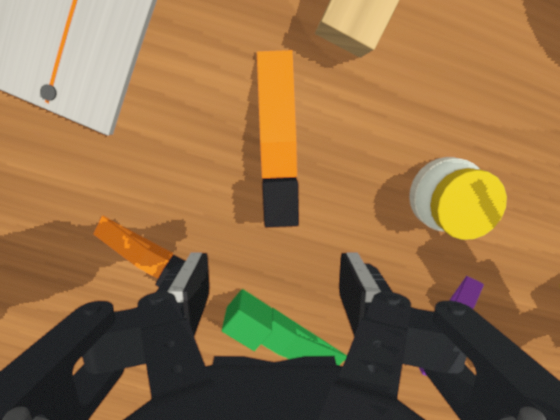

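The wrist view shows the wedge nearly lined up with the jaws: handle at (281,203), tip at (274,51). I'll refine the pose from here.

```bash
python3 - <<'E'
from h import *
np.set_printoptions(precision=4,suppress=True)
c=cam("wrist")
H=onz(c,[(266,227),(298,226),(264,180),(297,177)],.042); T=onz(c,[(256.5,51),(292.5,50)],.003)
print(H,T,H.mean(0)); d=T.mean(0)-H.mean(0); y=np.arctan2(d[1],d[0]); print(y, np.linalg.norm(d[:2]))
print(np.linalg.norm(H[0]-H[1]),np.linalg.norm(H[0]-H[2]))
p=H.mean(0); p[2]=.026
go(p,y+np.pi/2)
E
```

```text
[[ 0.4058 -0.2383  0.042 ]
 [ 0.4144 -0.2637  0.042 ]
 [ 0.4438 -0.2253  0.042 ]
 [ 0.4539 -0.25    0.042 ]] [[ 0.5411 -0.1888  0.003 ]
 [ 0.5508 -0.2178  0.003 ]] [ 0.4295 -0.2443  0.042 ]
0.3384073456334809 0.12350425289331415
0.026895114559851555 0.04013325160477794
t 1.57 tcp [ 0.427  -0.2398  0.2344] gw 0.707 F [ 0.1 -0.4  0.1]
turn [ 0.0014 -0.0074 -0.0418] then shift [ 0.0051 -0.0009  0.1544]
```

```bash
python3 -m creep '[[[0,-0.007,-0.03,0.004,0,0.03,0.06],[0,0,0,0,0,0,0.06],[0,0,0,0,0,0,0.06]]]'
python3 - <<'E'
from h import *
np.set_printoptions(precision=4,suppress=True)
c=cam("wrist"); save(c,"w2")
hsv=cv2.cvtColor(c["color"],cv2.COLOR_RGB2HSV)
m=((hsv[...,0]>5)&(hsv[...,0]<17)&(hsv[...,1]>225)&(hsv[...,2]>170)).astype(np.uint8)
for ct in cv2.findContours(m,0,2)[0]:
    if cv2.contourArea(ct)>1000: print("orange",cv2.contourArea(ct),cv2.boxPoints(cv2.minAreaRect(ct)).round(1).tolist(),cv2.approxPolyDP(ct,5,True)[:,0].tolist())
go([.4201,-.2518,.026],.302+np.pi/2)
E
```

```text
t: 1.82
eef_pos: [0.4302, -0.2424, 0.2051]
tool_rot: [0.0, 0.814, -0.58, 0.001]
contact_force: [0.4, 0.0, 0.7]
gripper_width: 0.703
t 1.87 tcp [ 0.4295 -0.2425  0.2048] gw 0.701 F [-0.3  0.7 -0.1]
turn [ 0.0005 -0.001   0.0299] then shift [0.0061 0.0118 0.1248]
```

View pics/w2.png

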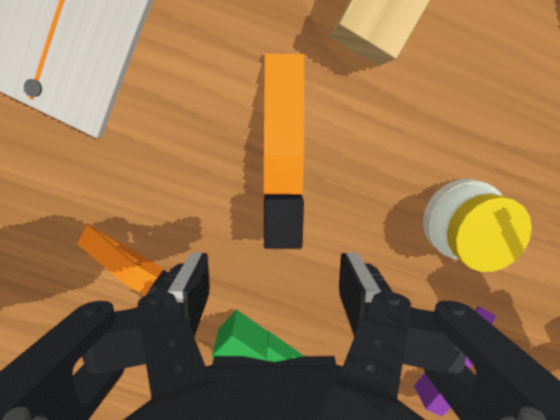

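```bash
python3 - <<'E'
from h import *
np.set_printoptions(precision=4,suppress=True)
c=cam("wrist")
H=onz(c,[(264,248),(302,248),(264,196),(303,195)],.042); T=onz(c,[(264,55),(304,55)],.003)
print(H,T,H.mean(0)); d=T.mean(0)-H.mean(0); y=np.arctan2(d[1],d[0]); print(y, np.linalg.norm(d[:2]))
print(np.linalg.norm(H[0]-H[1]),np.linalg.norm(H[0]-H[2]))
p=H.mean(0); p[2]=.026
go(p,y+np.pi/2)
E
```

```text
[[ 0.3996 -0.2451  0.042 ]
 [ 0.409  -0.2725  0.042 ]
 [ 0.4382 -0.2322  0.042 ]
 [ 0.4482 -0.2587  0.042 ]] [[ 0.5343 -0.1987  0.003 ]
 [ 0.5444 -0.2277  0.003 ]] [ 0.4238 -0.2521  0.042 ]
0.3248933833929488 0.1219557731325003
0.028918384928876672 0.04072999934698626
t 1.92 tcp [ 0.4296 -0.2428  0.2052] gw 0.697 F [-0.1  0.2 -0.6]
turn [-0.0001 -0.0017  0.0064] then shift [0.007  0.0085 0.1252]
```

```bash
python3 -m creep '[[[0,-0.001,0.008,0.007,0.009,0.01,0.06],[0,0,0,0,0,0.035,0.06],[0,0,0,0,0,0.035,0.06],[0,0,0,0,0,0.03,0.06],[0,0,0,0,0,0.015,0.06],[0,0,0,0,0,0,0.06],[0,0,0,0,0,0,0.02],[0,0,0,0,0,0,0.02],[0,0,0,0,0,0,0.02],[0,0,0,0,0,0,0.02],[0,0,0,0,0,0,0.02]]]' 80
python3 - <<'E'
from h import *
go([.4238,-.2521,.026],.325+np.pi/2)
c=cam("wrist"); save(c,"w3")
E
```

```text
t: 2.83
eef_pos: [0.423, -0.2664, 0.085]
tool_rot: [0.001, 0.806, -0.592, 0.011]
contact_force: [-0.0, 0.1, -1.4]
gripper_width: 0.358
t 2.83 tcp [ 0.423  -0.2664  0.085 ] gw 0.358 F [-0.   0.1 -1.4]
turn [-0.01   -0.0188 -0.0207] then shift [-0.0133 -0.0053  0.005 ]
```

View pics/w3.png

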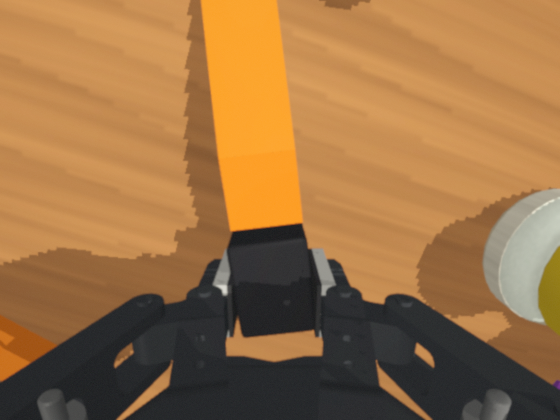

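```bash
python3 -m creep '[[[0,0,0,0,0,0,0.01],[0,0,0,0,0,0,0.01],[0,0,0,0,0,0,0.01]]]' 110
python3 - <<'E'
from h import *
go([.4238,-.2521,.026],.325+np.pi/2)
c=cam("wrist"); save(c,"w4")
E
```

```text
t: 3.13
eef_pos: [0.4238, -0.2669, 0.0863]
tool_rot: [0.001, 0.806, -0.592, 0.012]
contact_force: [-0.1, 0.8, -0.8]
gripper_width: 0.353
t 3.13 tcp [ 0.4238 -0.2669  0.0863] gw 0.353 F [-0.1  0.8 -0.8]
turn [-0.0119 -0.0209 -0.0207] then shift [-0.014  -0.0048  0.0063]
```

View pics/w4.png

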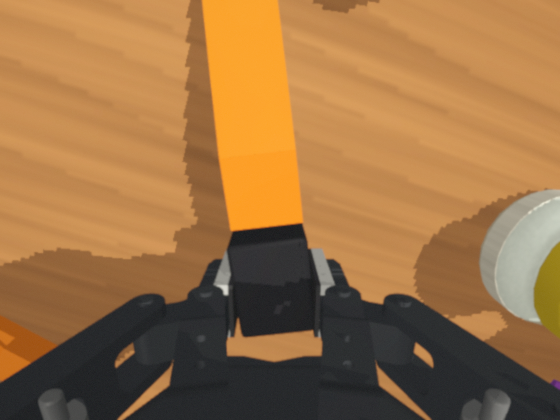

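```bash
python3 -m creep '[[[0,0,0,0,0,0,0.01]]]'
python3 - <<'E'
from h import *
np.set_printoptions(precision=4,suppress=True)
o=get_obs();c=cam("wrist")
q=o["tool_rot"]; X=Ro.from_quat([q[1],q[2],q[3],q[0]]).as_matrix()
print("jaw yaw",np.arctan2(X[1,0],X[0,0])+np.pi/2, X[:,2])
H=onz(c,[(231,230),(302,225),(220,157),(296,151)],.024); print(H)
for a,b in((0,2),(1,3)): d=H[b]-H[a]; print(np.arctan2(d[1],d[0]),np.linalg.norm(d))
w=H[0]-H[1]; print(np.linalg.norm(w),np.arctan2(-w[0],w[1]))
c=cam("top");im=c["color"][:,:,::-1]
a=cv2.resize(im[170:270,280:420],None,fx=5.6,fy=5.6,interpolation=cv2.INTER_CUBIC);cv2.imwrite("pics/t_w2.png",a)
E
```

```text
t: 3.27
eef_pos: [0.4239, -0.2668, 0.0863]
tool_rot: [0.001, 0.806, -0.592, 0.012]
contact_force: [-0.5, 0.3, -1.9]
gripper_width: 0.345
jaw yaw 0.30436202696524317 [ 0.0178 -0.0161 -0.9997]
[[ 0.4403 -0.244   0.024 ]
 [ 0.4513 -0.2722  0.024 ]
 [ 0.4688 -0.2315  0.024 ]
 [ 0.4801 -0.2599  0.024 ]]
0.4131355197542923 0.03115737693631264
0.4027992214539907 0.03138627970257455
0.030299767362021904 0.3714815093463092
```

View pics/t_w2.png

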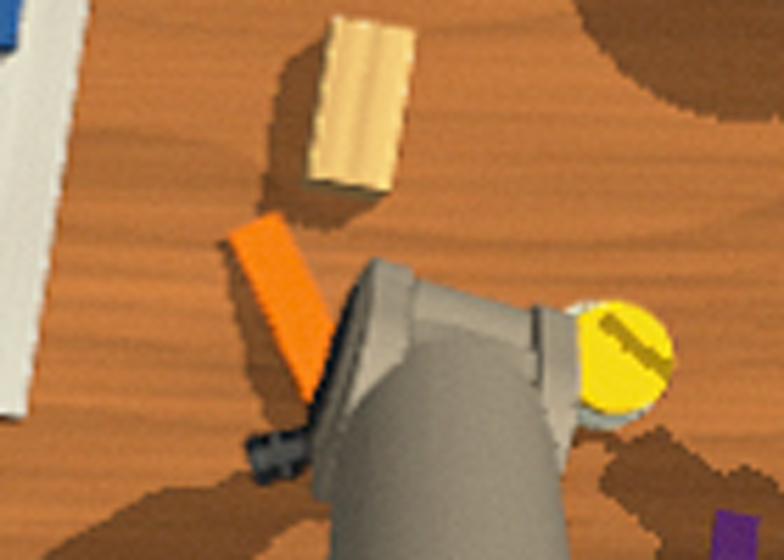

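```bash
python3 -m creep '[[[0,0,0,0,0,0,0.05],[0,0,0,0,0,0,0.05],[0,0,0,0,0,0,0.05],[0,0,0,0,0,0,0.05]]]' 
python3 - <<'E'
from h import *
go([.4270,-.2660,.029],.395+np.pi/2)
E
```

```text
t: 3.7
eef_pos: [0.4242, -0.2668, 0.0863]
tool_rot: [0.001, 0.806, -0.592, 0.012]
contact_force: [-0.3, 0.6, -0.5]
gripper_width: 0.59
t 3.7 tcp [ 0.4242 -0.2668  0.0863] gw 0.59 F [-0.3  0.6 -0.5]
turn [-0.0116 -0.0215 -0.0904] then shift [ 0.0003 -0.0029  0.0033]
```

```bash
python3 -m creep '[[[-0.012,-0.022,-0.09,0,-0.003,0.003,0.05],[0,0,0,0,0,0,0.05],[0,0,0,0,0,0,0.05]]]' 
python3 - <<'E'
from h import *
go([.4270,-.2660,.029],.395+np.pi/2)
c=cam("wrist");save(c,"w5")
E
```

```text
t: 3.95
eef_pos: [0.4272, -0.2659, 0.0835]
tool_rot: [-0.0, 0.832, -0.554, -0.0]
contact_force: [-0.7, -0.1, -0.2]
gripper_width: 0.584
t 3.95 tcp [ 0.4272 -0.2659  0.0835] gw 0.584 F [-0.7 -0.1 -0.2]
turn [0.0002 0.0006 0.0005] then shift [-0.      0.0002  0.0005]
```

View pics/w5.png

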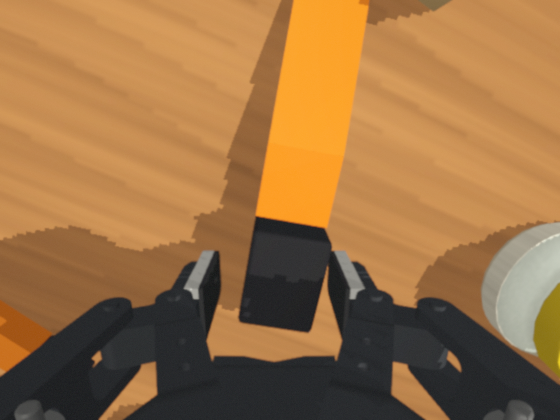

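```bash
python3 - <<'E'
from h import *
np.set_printoptions(precision=4,suppress=True)
c=cam("wrist")
H=onz(c,[(256,217),(328,229),(272,147),(343,158)],.024); print(H)
for a,b in((0,2),(1,3)): d=H[b]-H[a]; print(np.arctan2(d[1],d[0]),np.linalg.norm(d))
w=H[0]-H[1]; y=np.arctan2(-w[0],w[1]);print(np.linalg.norm(w),y)
m=H[:2].mean(0)-.02*np.array([np.cos(y),np.sin(y),0]);print(m); m[2]=.028
go(m,y+np.pi/2)
E
```

```text
[[ 0.4507 -0.2484  0.024 ]
 [ 0.4574 -0.278   0.024 ]
 [ 0.4796 -0.2435  0.024 ]
 [ 0.4864 -0.2709  0.024 ]]
0.16707373917282417 0.02930030079803449
0.24037707709037656 0.029924353183311794
0.030382215356498297 0.22179494362641577
[ 0.4345 -0.2676  0.024 ]
t 4.05 tcp [ 0.4272 -0.266   0.0835] gw 0.587 F [ 0.5 -0.5 -0.1]
turn [0.0004 0.0003 0.1739] then shift [ 0.0032 -0.0068  0.0015]
```

```bash
python3 - <<'E'
from h import *
c=cam("top");im=c["color"][:,:,::-1]
a=cv2.resize(im[170:270,280:420],None,fx=5.6,fy=5.6,interpolation=cv2.INTER_CUBIC);cv2.imwrite("pics/t_w3.png",a)
E
```

```text
(no output)
```

View pics/t_w3.png

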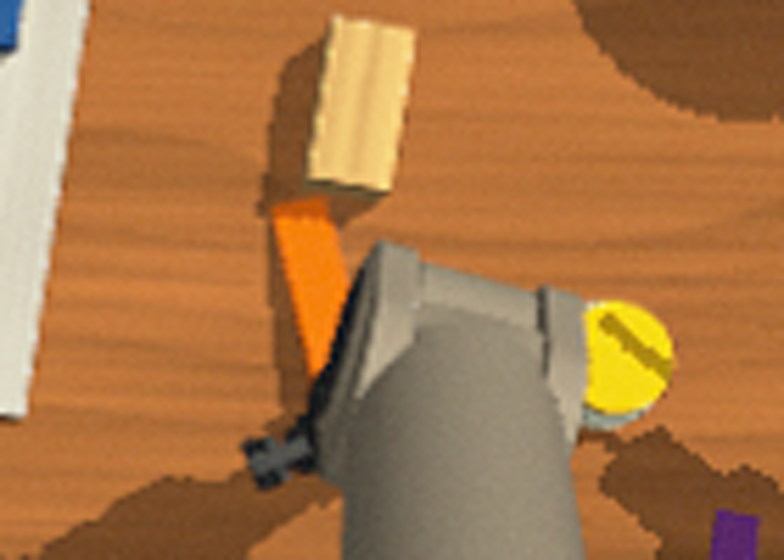

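```bash
python3 -m creep '[[[0,0,0.09,0.001,0,0,0.05],[0,0,0.084,0.002,-0.006,0.0015,0.05],[0,0,0,0,0,0,0.05],[0,0,0,0,0,0,0.05]]]' 
python3 - <<'E'
from h import *
go([.4345,-.2676,.028],.222+np.pi/2)
c=cam("wrist");save(c,"w6")
E
```

```text
t: 4.43
eef_pos: [0.4329, -0.267, 0.0823]
tool_rot: [0.001, 0.778, -0.628, 0.0]
contact_force: [-0.1, 0.3, 0.8]
gripper_width: 0.587
t 4.43 tcp [ 0.4329 -0.267   0.0823] gw 0.587 F [-0.1  0.3  0.8]
turn [ 0.0007 -0.0007 -0.0095] then shift [ 0.0009 -0.0014  0.0003]
```

View pics/w6.png

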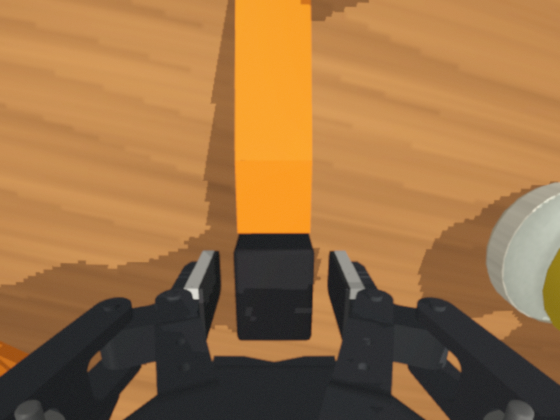

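Now it is square and centred between the pads, so I'll grip.

```bash
python3 -m creep '[[[0,0,0,0,0,0,0.02],[0,0,0,0,0,0,0.02],[0,0,0,0,0,0,0.02],[0,0,0,0,0,0,0.02],[0,0,0,0,0,0,0.02]]]' 80
python3 - <<'E'
from h import *
go([.4345,-.2676,.028],.222+np.pi/2)
c=cam("wrist");save(c,"w7")
E
```

```text
t: 4.9
eef_pos: [0.432, -0.2669, 0.0827]
tool_rot: [0.001, 0.78, -0.626, -0.0]
contact_force: [-1.4, 0.1, -1.1]
gripper_width: 0.335
t 4.9 tcp [ 0.432  -0.2669  0.0827] gw 0.335 F [-1.4  0.1 -1.1]
turn [ 0.0008 -0.0006 -0.0046] then shift [ 0.0013 -0.0023  0.0007]
```

View pics/w7.png

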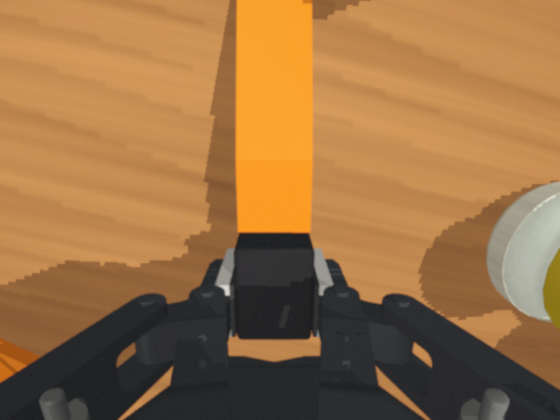

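```bash
python3 -m creep '[[[0,0,0,0,0,-0.01,0.02],[0,0,0,0,0,-0.02,0.02],[0,0,0,0,0,-0.025,0.02],[0,0,0,0,0,-0.015,0.02],[0,0,0,0,0,0,0.02]]]' 
python3 - <<'E'
from h import *
print(clamp(-.112,-.06))
go(clamp(-.112,-.06,.085),-.133+np.pi/2)
c=cam("wrist");save(c,"w8")
E
```

```text
t: 5.37
eef_pos: [0.4304, -0.2661, 0.1558]
tool_rot: [0.001, 0.78, -0.626, -0.003]
contact_force: [1.8, -0.3, -0.5]
gripper_width: 0.339
[ 0.49503263 -0.04161799  0.        ]
t 5.37 tcp [ 0.4304 -0.2661  0.1558] gw 0.339 F [ 1.8 -0.3 -0.5]
turn [0.0054 0.002  0.3512] then shift [-0.2311 -0.0342  0.0168]
```

View pics/w8.png

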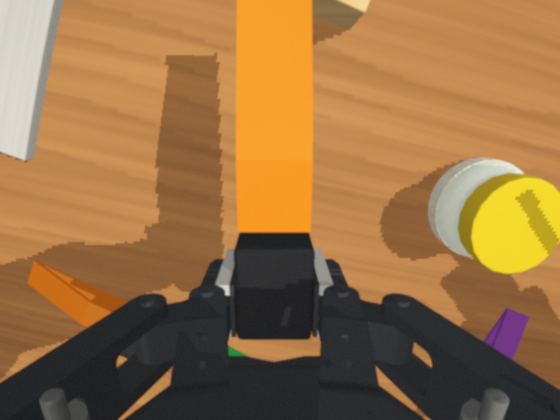

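```bash
python3 -m creep '[[[0.002,0,0.09,0,0,0,0.02],[0.002,0.001,0.09,0,0,0,0.02],[0.001,0.001,0.09,0,0,0,0.02],[0,0,0.08,-0.01,0,0,0.02],[0,0,0,-0.025,-0.004,0,0.02],[0,0,0,-0.03,-0.005,0,0.02],[0,0,0,-0.035,-0.005,0,0.02],[0,0,0,-0.035,-0.005,0,0.02],[0,0,0,-0.035,-0.005,0,0.02],[0,0,0,-0.03,-0.005,0,0.02],[0,0,0,-0.02,-0.003,0,0.02],[0,0,0,-0.01,-0.002,0,0.02],[0,0,0,0,0,0,0.02],[0,0,0,0,0,0,0.02]]]' 
python3 - <<'E'
from h import *
go(clamp(-.112,-.06,.042),-.133+np.pi/2)
c=cam("wrist");save(c,"w9")
E
```

```text
t: 6.58
eef_pos: [0.4929, -0.0357, 0.143]
tool_rot: [-0.006, -0.65, 0.76, 0.006]
contact_force: [-0.4, -1.0, -2.0]
gripper_width: 0.344
t 6.58 tcp [ 0.4929 -0.0357  0.143 ] gw 0.344 F [-0.4 -1.  -2. ]
turn [ 0.0168 -0.0014 -0.0223] then shift [ 0.0055 -0.0029  0.047 ]
```

View pics/w9.png

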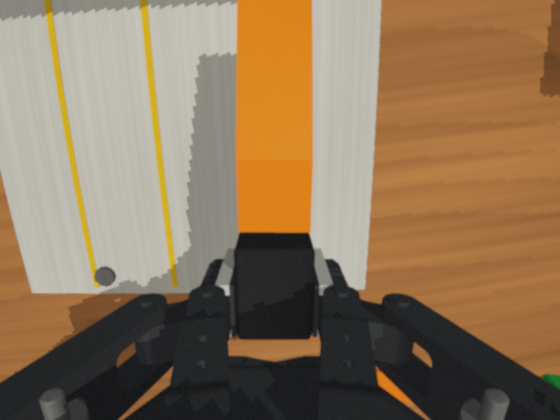

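```bash
python3 -m creep '[[[0.017,-0.001,-0.022,0.0055,-0.003,0.01,0.02],[0,0,0,0,0,0.015,0.02],[0,0,0,0,0,0.005,0.02],[0,0,0,0,0,0,0.02]]]' 
python3 - <<'E'
from h import *
go(clamp(-.112,-.06,.0405),-.133+np.pi/2)
c=cam("top");im=c["color"][:,:,::-1]
cv2.imwrite("pics/t_c2.png",cv2.resize(im[110:250,190:330],None,fx=4,fy=4,interpolation=cv2.INTER_CUBIC))
c=cam("scene");im=c["color"][:,:,::-1]
cv2.imwrite("pics/s_c2.png",cv2.resize(im[170:280,200:390],None,fx=4,fy=4,interpolation=cv2.INTER_CUBIC))
E
```

```text
t: 6.97
eef_pos: [0.4931, -0.0499, 0.112]
tool_rot: [-0.001, -0.655, 0.756, -0.001]
contact_force: [0.9, 0.1, -1.1]
gripper_width: 0.337
t 6.97 tcp [ 0.4931 -0.0499  0.112 ] gw 0.337 F [ 0.9  0.1 -1.1]
turn [-0.0005 -0.0038 -0.0101] then shift [-0.0084 -0.0008  0.0175]
```

View pics/t_c2.png

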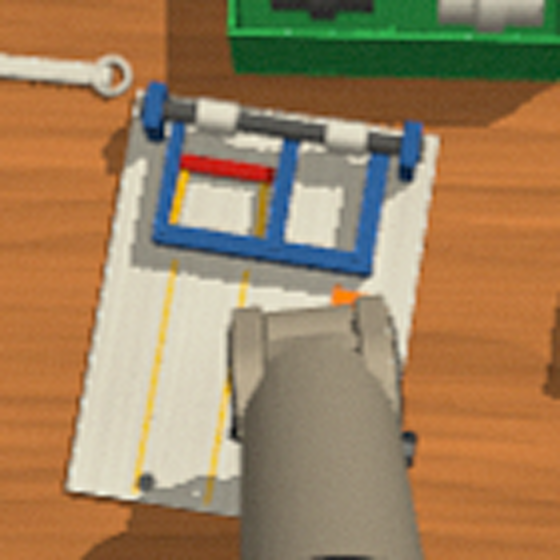

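View pics/s_c2.png

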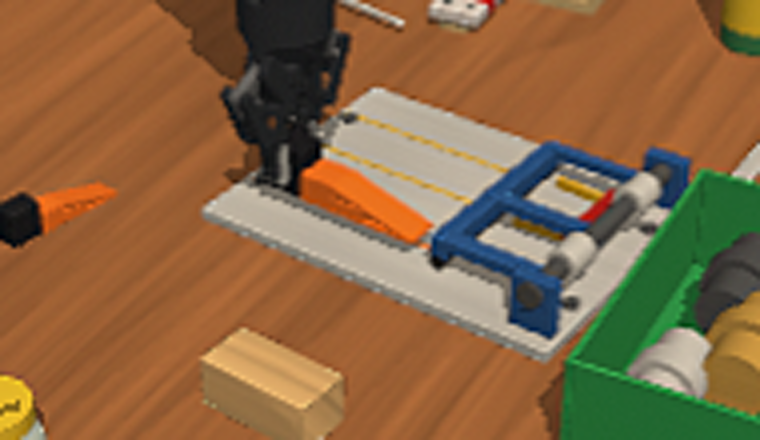

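```bash
python3 -m creep '[[[0,-0.004,-0.01,-0.008,-0.001,0.01,0.02],[0,0,0,0,0,0.004,0.02],[0,0,0,0,0,0,0.02],[0,0,0,0,0,0,0.02]]]' 
python3 - <<'E'
from h import *
go(clamp(-.112,-.06,.0400),-.133+np.pi/2)
c=cam("wrist");save(c,"w10")
E
```

```text
t: 7.4
eef_pos: [0.497, -0.0414, 0.0989]
tool_rot: [0.002, -0.659, 0.752, -0.001]
contact_force: [-0.5, 0.9, -1.6]
gripper_width: 0.339
t 7.4 tcp [ 0.497  -0.0414  0.0989] gw 0.339 F [-0.5  0.9 -1.6]
turn [-0.0043  0.0014  0.0002] then shift [0.0005 0.0019 0.0049]
```

View pics/w10.png

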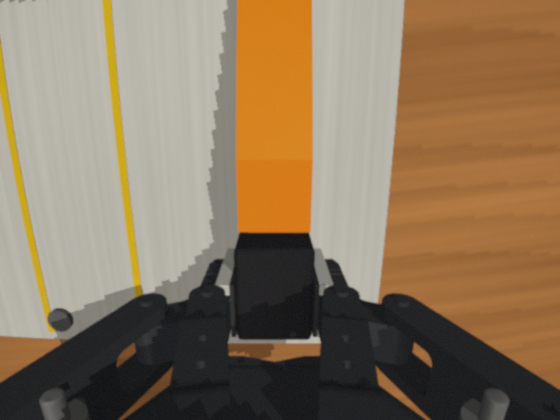

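```bash
python3 -m creep '[[[-0.004,0.001,0,0,0,0.003,0.02],[0,0,0,0,0,0.002,0.02],[0,0,0,0,0,0.001,0.02],[0,0,0,0,0,0,0.02]]]' 
python3 - <<'E'
from h import *
go(clamp(-.055,-.06,.0390),-.133+np.pi/2)
E
```

```text
t: 7.78
eef_pos: [0.4974, -0.0413, 0.0929]
tool_rot: [0.0, -0.659, 0.752, -0.0]
contact_force: [-0.1, -0.5, -2.4]
gripper_width: 0.337
t 7.78 tcp [ 0.4974 -0.0413  0.0929] gw 0.337 F [-0.1 -0.5 -2.4]
turn [-0.0009  0.0003  0.0006] then shift [ 0.0006 -0.0547 -0.0001]
```

```bash
python3 -m creep '[[[0,0,0,0,-0.004,0,0.02],[0,0,0,0,-0.006,0,0.02],[0,0,0,0,-0.006,0,0.02],[0,0,0,0,-0.006,0,0.02],[0,0,0,0,-0.006,0,0.02],[0,0,0,0,-0.006,0,0.02],[0,0,0,0,-0.006,0,0.02],[0,0,0,0,-0.004,0,0.02],[0,0,0,0,0,0,0.02]]]' 110
python3 - <<'E'
from h import *
go(clamp(-.0096,-.06,.0390),-.133+np.pi/2)
E
```

```text
t: 8.53
eef_pos: [0.5287, -0.0455, 0.0931]
tool_rot: [-0.014, -0.659, 0.752, 0.013]
contact_force: [2.7, -1.9, 0.4]
gripper_width: 0.334
t 8.53 tcp [ 0.5287 -0.0455  0.0931] gw 0.334 F [ 2.7 -1.9  0.4]
turn [ 0.0385 -0.0046  0.0017] then shift [ 0.0007 -0.0685  0.0001]
```

```bash
python3 -m creep '[[[0.02,-0.003,0.001,0,0,0,0.02],[0.018,-0.002,0.001,0,0,0,0.02],[0,0,0,0,0,0,0.02],[0.003,0,0,0,-0.005,0,0.02],[0.004,0,0,0,-0.006,0,0.02],[0.004,0,0,0,-0.006,0,0.02],[0.004,0,0,0,-0.006,0,0.02],[0,0,0,0,0,0,0.02]]]'
python3 - <<'E'
from h import *
go(clamp(-.0096,-.06,.0390),-.133+np.pi/2)
c=cam("wrist");save(c,"w11")
E
```

```text
t: 9.2
eef_pos: [0.5288, -0.0454, 0.0931]
tool_rot: [-0.015, -0.658, 0.753, 0.013]
contact_force: [5.4, -1.7, -0.1]
gripper_width: 0.335
t 9.2 tcp [ 0.5288 -0.0454  0.0931] gw 0.335 F [ 5.4 -1.7 -0.1]
turn [ 0.0389 -0.006  -0.0009] then shift [ 0.0007 -0.0684  0.0001]
```

View pics/w11.png

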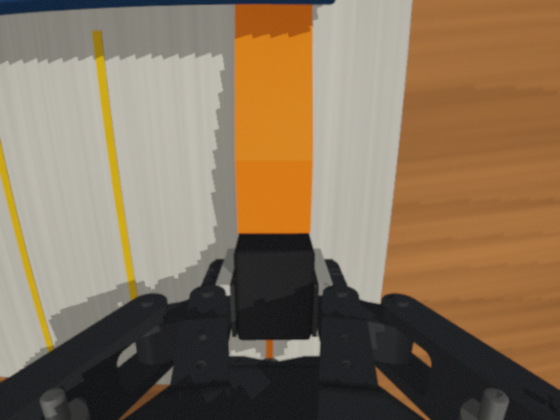

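The rows were too small to overcome the resistance: the wedge tip is under the nose and the tool hasn't moved. I'll use larger steps.

```bash
python3 -m creep '[[[0.02,0,0,0,-0.012,0,0.02],[0.02,0,0,0,-0.014,0,0.02],[0.02,0,0,0,-0.014,0,0.02]]]' 120
python3 - <<'E'
from h import *
go(clamp(-.0096,-.06,.0390),-.133+np.pi/2)
E
```

```text
t: 9.5
eef_pos: [0.5367, -0.0466, 0.0921]
tool_rot: [-0.023, -0.658, 0.752, 0.015]
contact_force: [-44.7, 7.2, 59.3]
gripper_width: 0.331
t 9.5 tcp [ 0.5367 -0.0466  0.0921] gw 0.331 F [-44.7   7.2  59.3]
turn [ 0.0534 -0.0151  0.    ] then shift [ 0.0006 -0.0604 -0.0009]
```

```bash
python3 - <<'E'
from h import *
c=cam("scene");im=c["color"][:,:,::-1]
cv2.imwrite("pics/s_c3.png",cv2.resize(im[180:260,230:390],None,fx=5,fy=5,interpolation=cv2.INTER_CUBIC))
o=get_obs(); print(o["contact_force"],o["torque"])
E
```

```text
[-41.16539709   5.41798971  52.6772124 ] [ 1.82791495  8.3056547  -0.02897288]
```

View pics/s_c3.png

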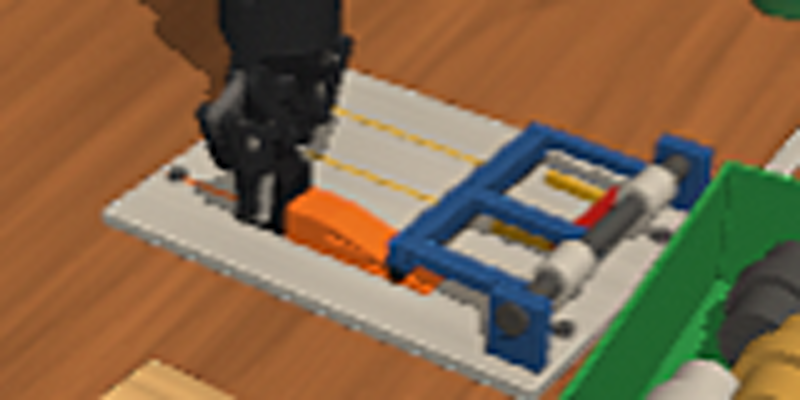

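```bash
python3 -m creep '[[[0,0,0,0,-0.012,-0.002,0.02],[0,0,0,0,-0.012,-0.002,0.02],[0,0,0,0,-0.012,-0.002,0.02]]]' 120
python3 - <<'E'
from h import *
go(clamp(-.0096,-.06,.0390),-.133+np.pi/2)
E
```

```text
t: 9.8
eef_pos: [0.5527, -0.0492, 0.0934]
tool_rot: [-0.04, -0.659, 0.751, 0.03]
contact_force: [-18.1, 1.3, 6.9]
gripper_width: 0.333
t 9.8 tcp [ 0.5527 -0.0492  0.0934] gw 0.333 F [-18.1   1.3   6.9]
turn [ 0.0979 -0.0208  0.0024] then shift [ 0.0002 -0.0443  0.0004]
```

```bash
python3 -m creep '[[[0.05,0,0,0,-0.008,-0.006,0.02],[0.05,0,0,0,-0.008,-0.006,0.02]]]' 120
python3 - <<'E'
from h import *
go(clamp(-.0096,-.06,.0390),-.133+np.pi/2)
o=get_obs(); print(o["torque"])
E
```

```text
t: 9.97
eef_pos: [0.5599, -0.0507, 0.0982]
tool_rot: [-0.016, -0.66, 0.751, 0.001]
contact_force: [-9.6, 2.1, -9.0]
gripper_width: 0.336
t 9.97 tcp [ 0.5599 -0.0507  0.0982] gw 0.336 F [-9.6  2.1 -9. ]
turn [ 0.0227 -0.0236  0.0034] then shift [-0.0004 -0.0369  0.0052]
[ 0.6274  2.7134 -0.0877]
```

```bash
python3 -m creep '[[[0.025,-0.02,0,0,-0.01,0.001,0.02],[0.02,0,0,0,-0.01,0,0.02]]]' 120
python3 - <<'E'
from h import *
go(clamp(-.0096,-.06,.0390),-.133+np.pi/2)
o=get_obs(); print(o["torque"])
c=cam("scene");im=c["color"][:,:,::-1]
cv2.imwrite("pics/s_c4.png",cv2.resize(im[180:260,230:390],None,fx=5,fy=5,interpolation=cv2.INTER_CUBIC))
E
```

```text
t: 10.13
eef_pos: [0.569, -0.0525, 0.092]
tool_rot: [-0.003, -0.66, 0.751, -0.002]
contact_force: [-44.4, 5.6, 61.1]
gripper_width: 0.334
t 10.13 tcp [ 0.569  -0.0525  0.092 ] gw 0.334 F [-44.4   5.6  61.1]
turn [ 0.0009 -0.0061  0.0045] then shift [-0.0009 -0.0277 -0.001 ]
[1.8032 9.1788 0.1286]
```

View pics/s_c4.png

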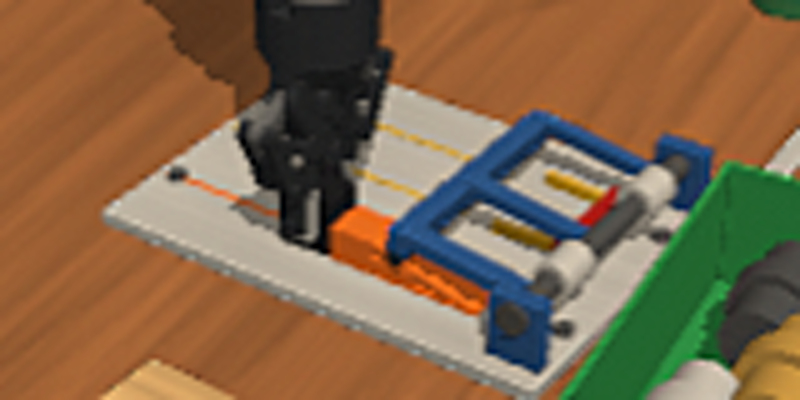

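```bash
python3 -m creep '[[[0.015,-0.003,0,0,-0.010,-0.004,0.02],[0.02,-0.003,0,0,-0.010,-0.003,0.02]]]' 120
python3 - <<'E'
from h import *
go(clamp(-.0096,-.06,.0390),-.133+np.pi/2)
o=get_obs(); print(o["torque"])
E
```

```text
t: 10.35
eef_pos: [0.5773, -0.0542, 0.093]
tool_rot: [0.001, -0.661, 0.751, -0.004]
contact_force: [-9.1, 0.7, -10.3]
gripper_width: 0.332
t 10.35 tcp [ 0.5773 -0.0542  0.093 ] gw 0.332 F [ -9.1   0.7 -10.3]
turn [-0.0065 -0.004   0.0057] then shift [-0.0016 -0.0192 -0.    ]
[0.415  2.6302 0.0324]
```

Smooth so far, with 19 mm to go.

```bash
python3 -m creep '[[[0.005,-0.003,0.003,-0.001,-0.010,-0.002,0.02],[0.010,-0.002,0.003,-0.001,-0.010,-0.002,0.02]]]' 120
python3 - <<'E'
from h import *
go(clamp(-.0096,-.06,.0390),-.133+np.pi/2)
o=get_obs(); print(o["torque"])
c=cam("scene");im=c["color"][:,:,::-1]
cv2.imwrite("pics/s_c5.png",cv2.resize(im[180:260,230:390],None,fx=5,fy=5,interpolation=cv2.INTER_CUBIC))
c=cam("wrist");save(c,"w12")
E
```

```text
t: 10.52
eef_pos: [0.5823, -0.0546, 0.0921]
tool_rot: [-0.006, -0.658, 0.753, 0.004]
contact_force: [-35.2, 4.3, 34.8]
gripper_width: 0.331
t 10.52 tcp [ 0.5823 -0.0546  0.0921] gw 0.331 F [-35.2   4.3  34.8]
turn [ 0.015  -0.0042 -0.0008] then shift [-0.0012 -0.0142 -0.0009]
[1.0342 6.0523 0.0454]
```

View pics/s_c5.png

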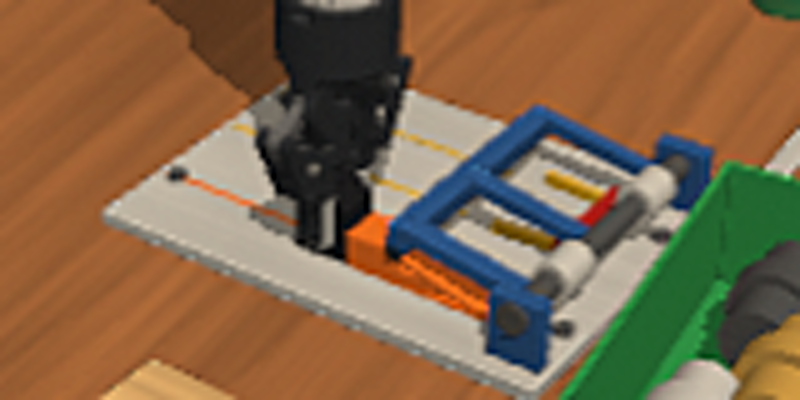

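View pics/w12.png

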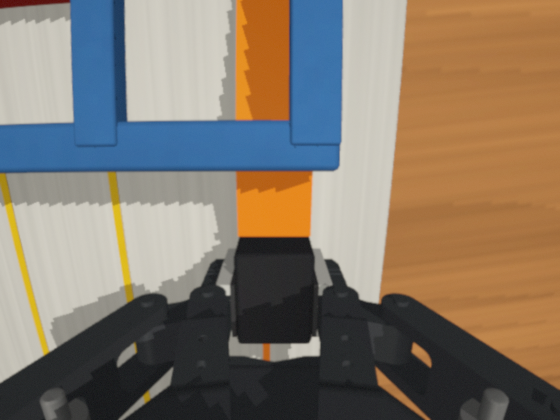

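```bash
python3 -m creep '[[[0.02,-0.003,0,-0.001,-0.010,-0.003,0.02],[0.02,-0.002,0,0,-0.010,-0.003,0.02]]]' 120
python3 - <<'E'
from h import *
go(clamp(-.0096,-.06,.0390),-.133+np.pi/2)
o=get_obs(); print(o["torque"])
E
```

```text
t: 10.78
eef_pos: [0.5925, -0.0559, 0.0927]
tool_rot: [0.001, -0.658, 0.753, -0.002]
contact_force: [-5.4, 0.9, -10.4]
gripper_width: 0.332
t 10.78 tcp [ 0.5925 -0.0559  0.0927] gw 0.332 F [ -5.4   0.9 -10.4]
turn [-0.0042 -0.0021 -0.0003] then shift [-0.0012 -0.0039 -0.0003]
[ 0.3089  1.5768 -0.0541]
```

```bash
python3 -m creep '[[[0.005,-0.002,0,0,-0.006,-0.001,0.02],[0,0,0,0,-0.001,0,0.02],[0,0,0,0,0,0,0.02]]]' 120
python3 - <<'E'
from h import *
go(clamp(-.0096,-.06,.0390),-.133+np.pi/2)
c=cam("scene");im=c["color"][:,:,::-1]
cv2.imwrite("pics/s_c6.png",cv2.resize(im[180:260,230:390],None,fx=5,fy=5,interpolation=cv2.INTER_CUBIC))
c=cam("wrist");save(c,"w13")
E
```

```text
t: 11.03
eef_pos: [0.5949, -0.0565, 0.0922]
tool_rot: [-0.002, -0.659, 0.753, 0.001]
contact_force: [-2.2, -0.5, 1.4]
gripper_width: 0.332
t 11.03 tcp [ 0.5949 -0.0565  0.0922] gw 0.332 F [-2.2 -0.5  1.4]
turn [ 0.0034 -0.0014 -0.0001] then shift [-0.0015 -0.0014 -0.0008]
```

View pics/s_c6.png

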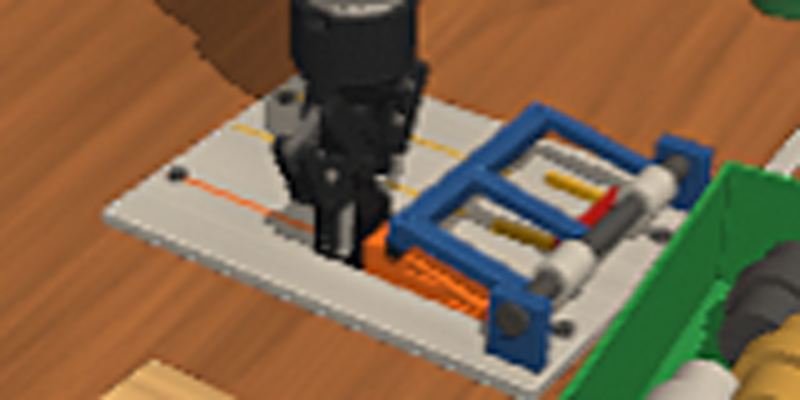

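View pics/w13.png

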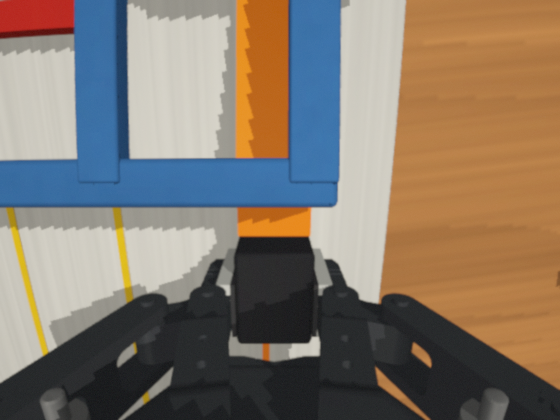

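```bash
python3 -m creep '[[[0,0,0,0,0,0,0.045],[0,0,0,0,0,0,0.05],[0,0,0,0,0,0,0.05],[0,0,0,0,0,0,0.05],[0,0,0,0,0,0,0.05]]]' 60
python3 - <<'E'
from h import *
go(clamp(-.0096,-.06,.0390),-.133+np.pi/2)
c=cam("wrist");save(c,"w14")
E
```

```text
t: 11.55
eef_pos: [0.5987, -0.0571, 0.0923]
tool_rot: [0.001, -0.658, 0.753, -0.002]
contact_force: [0.1, 0.1, 0.7]
gripper_width: 0.588
t 11.55 tcp [ 0.5987 -0.0571  0.0923] gw 0.588 F [0.1 0.1 0.7]
turn [-0.0045 -0.0007 -0.0003] then shift [-0.0016  0.0024 -0.0007]
```

View pics/w14.png

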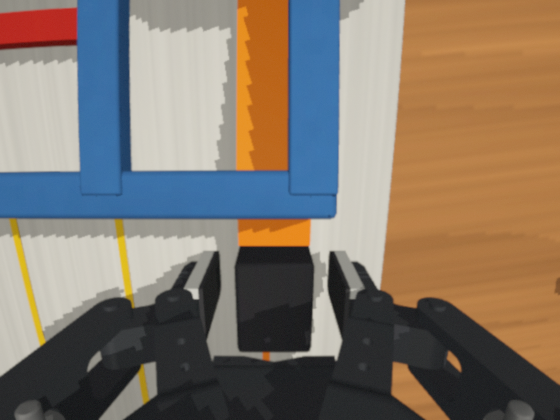

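```bash
python3 -m creep '[[[0,0,0,0,0,-0.008,0.05],[0,0,0,0,0,-0.02,0.05],[0,0,0,0,0,-0.03,0.05],[0,0,0,0,0,-0.03,0.05],[0,0,0,0,0,-0.03,0.05],[0,0,0,0,0,-0.03,0.05],[0,0,0,0,0,-0.01,0.05],[0,0,0,0,0,0,0.06]]]'
python3 - <<'E'
from h import *
print(get_obs()["q"])
go([.469,.3545,.12],.023)
c=cam("scene");im=c["color"][:,:,::-1]
cv2.imwrite("pics/s_c7.png",cv2.resize(im[180:260,230:390],None,fx=5,fy=5,interpolation=cv2.INTER_CUBIC))
E
```

```text
t: 12.27
eef_pos: [0.5974, -0.0567, 0.2595]
tool_rot: [0.001, -0.659, 0.752, -0.001]
contact_force: [0.9, -0.5, -0.8]
gripper_width: 0.7
[ 0.08612341  0.40257838 -0.12389528  1.78045195  0.06055567  0.9595331
 -1.76614593]
t 12.27 tcp [ 0.5974 -0.0567  0.2595] gw 0.7 F [ 0.9 -0.5 -0.8]
turn [-0.0028  0.0014  1.4151] then shift [0.1189 0.414  0.0855]
```

View pics/s_c7.png

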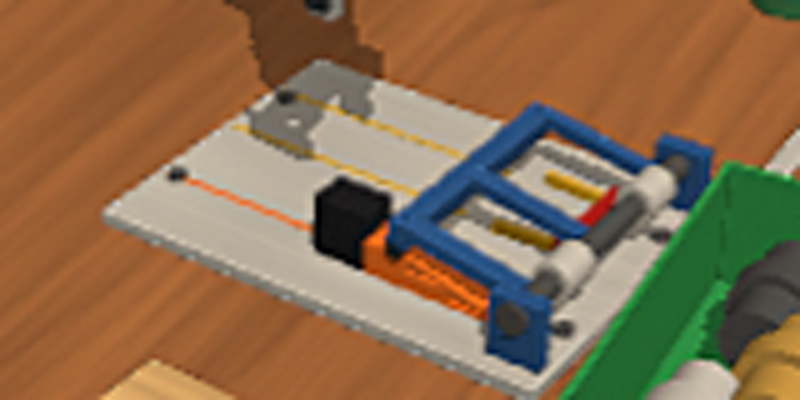

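```bash
sed -i 's/def go(p,jyaw,o=None):/def go(p,jyaw,o=None,flip=True):/; s/if j@R/if flip and j@R/' h.py
python3 -m creep '[[[0,0,-0.1,0,0,0,0.07],[0,0,-0.12,0,0,0,0.07],[0,0,-0.12,0,0,0,0.07],[0,0,-0.12,0,0,0,0.07],[0,0,-0.12,0,0,0,0.07],[0,0,-0.12,0,0,0,0.07],[0,0,-0.12,0,0,0,0.07],[0,0,-0.12,0,0,0,0.07],[0,0,-0.12,0,0,0,0.07],[0,0,-0.12,0,0,0,0.07],[0,0,-0.12,0,0,0,0.07],[0,0,-0.12,0,0,0,0.07],[0,0,-0.12,0,0,0,0.07],[0,0,-0.12,0,0,0,0.07],[0,0,-0.06,0,0,0,0.07],[0,0,0,0,0,0,0.07]]]'
python3 - <<'E'
from h import *
print(get_obs()["q"])
go([.469,.3545,.12],.023,flip=False)
E
```

```text
t: 13.65
eef_pos: [0.5836, -0.0558, 0.2292]
tool_rot: [-0.003, 0.999, 0.045, -0.02]
contact_force: [0.3, -0.2, -0.8]
gripper_width: 0.822
[ 0.37382885  0.47770477 -0.50263296  1.7921909   0.25975534  0.98062574
 -0.14520141]
t 13.65 tcp [ 0.5836 -0.0558  0.2292] gw 0.822 F [ 0.3 -0.2 -0.8]
turn [-0.0071  0.0405  0.0679] then shift [-0.1051 -0.4129  0.0552]
```

```bash
python3 -m creep '[[[-0.007,0.04,0.068,0,0,0,0.07],[0,0,0,-0.004,-0.015,0,0.07],[0,0,0,-0.008,-0.032,0,0.07],[0,0,0,-0.008,-0.032,0,0.07],[0,0,0,-0.008,-0.032,0,0.07],[0,0,0,-0.008,-0.032,0,0.07],[0,0,0,-0.008,-0.032,0,0.07],[0,0,0,-0.008,-0.032,0,0.07],[0,0,0,-0.008,-0.032,0,0.07],[0,0,0,-0.008,-0.032,0,0.07],[0,0,0,-0.008,-0.032,0,0.07],[0,0,0,-0.008,-0.032,0,0.07],[0,0,0,-0.008,-0.032,0,0.07],[0,0,0,-0.005,-0.016,0,0.07],[0,0,0,-0.002,-0.008,0,0.07],[0,0,0,0,0,0,0.07],[0,0,0,0,0,0,0.07]]]'
python3 - <<'E'
from h import *
print(get_obs()["q"])
go([.469,.3545,.12],.023,flip=False)
c=cam("wrist");save(c,"w15")
E
```

```text
t: 15.07
eef_pos: [0.4706, 0.3461, 0.2077]
tool_rot: [0.003, 1.0, -0.013, -0.015]
contact_force: [0.3, -0.9, 0.5]
gripper_width: 0.816
[-0.30612504  0.50925519 -0.56268131  1.8182425   0.30604552  0.93081876
 -1.02745651]
t 15.07 tcp [0.4706 0.3461 0.2077] gw 0.816 F [ 0.3 -0.9  0.5]
turn [ 0.0051  0.031  -0.048 ] then shift [-0.0014 -0.0084  0.0337]
```

View pics/w15.png

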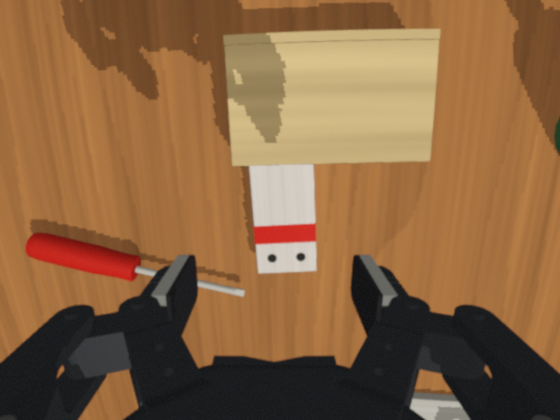

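```bash
python3 -m creep '[[[0.005,0.031,-0.048,-0.001,-0.006,0.01,0.07],[0,0,0,0,0,0,0.07],[0,0,0,0,0,0,0.07],[0,0,0,0,0,0,0.07]]]'
python3 - <<'E'
from h import *
np.set_printoptions(precision=4,suppress=True)
c=cam("wrist");save(c,"w16")
hsv=cv2.cvtColor(c["color"],cv2.COLOR_RGB2HSV)
m=((hsv[...,1]<40)&(hsv[...,2]>150)); r=((hsv[...,0]<6)|(hsv[...,0]>174))&(hsv[...,1]>180)&(hsv[...,2]>100)
m=(m|r).astype(np.uint8)
m=cv2.morphologyEx(m,cv2.MORPH_OPEN,np.ones((3,3)))
for ct in cv2.findContours(m,0,2)[0]:
    if cv2.contourArea(ct)>1500:
        print(cv2.contourArea(ct),cv2.approxPolyDP(ct,5,True)[:,0].tolist())
go([.469,.3545,.025],.023,flip=False)
E
```

```text
t: 15.45
eef_pos: [0.4729, 0.3446, 0.1968]
tool_rot: [0.002, 1.0, 0.006, -0.0]
contact_force: [-0.0, -0.9, -0.9]
gripper_width: 0.818
1681.0 [[243, 249], [245, 276], [304, 274], [304, 247]]
3227.5 [[0, 238], [0, 252], [106, 281], [120, 265], [117, 256], [8, 230]]
3898.5 [[239, 165], [243, 227], [304, 225], [304, 166]]
t 15.5 tcp [0.4733 0.3443 0.1969] gw 0.819 F [ 0.3 -0.5  0. ]
turn [ 0.0051 -0.0004 -0.0123] then shift [-0.0041 -0.0103  0.1179]
```

View pics/w16.png

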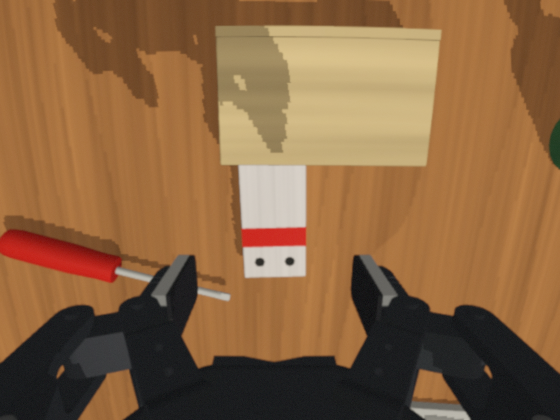

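```bash
python3 - <<'E'
from h import *
np.set_printoptions(precision=4,suppress=True)
c=cam("wrist")
H=onz(c,[(245,276.5),(305,275.5),(239,166),(305.5,166)],.024); print(H)
for a,b in((2,0),(3,1)): d=H[b]-H[a]; print(np.arctan2(d[1],d[0]),np.linalg.norm(d))
d=H[0]+H[1]-H[2]-H[3]; y=np.arctan2(d[1],d[0]); u=np.array([np.cos(y),np.sin(y),0]);f=H[:2].mean(0)
print(f,y,"width",np.linalg.norm(H[0]-H[1]),np.linalg.norm(H[2]-H[3]))
p=f-.073*u; p[2]=.026; print(p)
go(p,y+np.pi/2,flip=False)
E
```

```text
[[0.4505 0.2844 0.024 ]
 [0.4996 0.2858 0.024 ]
 [0.4474 0.3751 0.024 ]
 [0.4966 0.3756 0.024 ]]
-1.5361987851881962 0.09072983486834203
-1.5376814872854039 0.08982428320233164
[0.4751 0.2851 0.024 ] -1.5369364180618434 width 0.04903768442389028 0.04918456012637827
[0.4726 0.3581 0.026 ]
t 15.55 tcp [0.4732 0.3448 0.1971] gw 0.819 F [ 0.3 -0.7  0.7]
turn [ 0.0045 -0.0007 -0.0225] then shift [-0.0002 -0.0133  0.1171]
```

```bash
python3 -m creep '[[[0.004,0,-0.02,-0.001,-0.009,0.01,0.07],[0,0,0,0,0,0.02,0.07],[0,0,0,0,0,0.02,0.07],[0,0,0,0,0,0.015,0.07],[0,0,0,0,0,0.005,0.07],[0,0,0,0,0,0,0.07],[0,0,0,0,0,0,0.07]]]'
python3 - <<'E'
from h import *
go([.472,.3535,.026],.032,flip=False)
c=cam("wrist");save(c,"w17")
E
```

```text
t: 16.13
eef_pos: [0.4744, 0.3566, 0.1244]
tool_rot: [-0.002, 1.0, 0.016, 0.002]
contact_force: [-0.2, 0.5, 0.6]
gripper_width: 0.822
t 16.13 tcp [0.4744 0.3566 0.1244] gw 0.822 F [-0.2  0.5  0.6]
turn [-0.0043 -0.0034 -0.0001] then shift [-0.0025  0.003   0.0444]
```

View pics/w17.png

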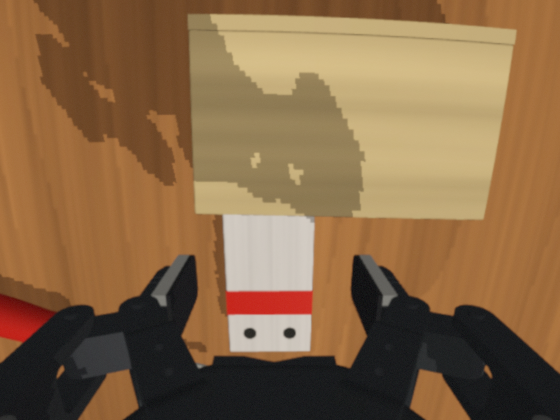

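```bash
python3 -m creep '[[[-0.004,-0.003,0,-0.002,0.003,0.01,0.07],[0,0,0,0,0,0.015,0.07],[0,0,0,0,0,0.012,0.07],[0,0,0,0,0,0.005,0.07],[0,0,0,0,0,0,0.07],[0,0,0,0,0,0,0.07]]]'
python3 - <<'E'
from h import *
go([.472,.3535,.026],.032,flip=False)
c=cam("wrist");save(c,"w18")
E
```

```text
t: 16.68
eef_pos: [0.474, 0.3547, 0.0828]
tool_rot: [-0.002, 1.0, 0.016, 0.003]
contact_force: [0.1, 0.0, -0.1]
gripper_width: 0.821
t 16.68 tcp [0.474  0.3547 0.0828] gw 0.821 F [ 0.1  0.  -0.1]
turn [-0.0034 -0.0051 -0.0004] then shift [-0.002   0.0011  0.0028]
```

View pics/w18.png

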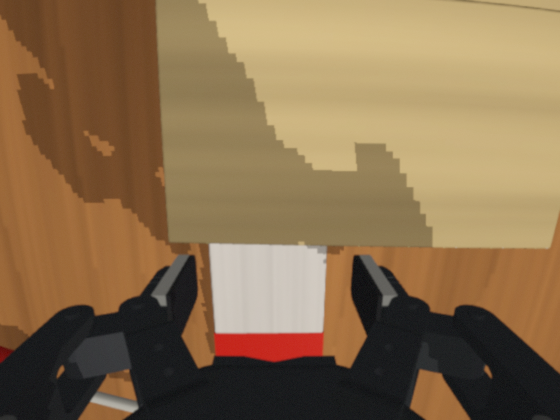

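```bash
python3 -m creep '[[[-0.003,-0.005,0,-0.003,0.001,0.003,0.07],[0,0,0,0,0,0.001,0.07],[0,0,0,0,0,0,0.04],[0,0,0,0,0,0,0.04],[0,0,0,0,0,0,0.04],[0,0,0,0,0,0,0.04],[0,0,0,0,0,0,0.04]]]' 70
python3 - <<'E'
from h import *
go([.472,.3535,.026],.032,flip=False)
c=cam("wrist");save(c,"w19")
E
```

```text
t: 17.32
eef_pos: [0.4713, 0.3539, 0.0806]
tool_rot: [-0.001, 1.0, 0.016, 0.001]
contact_force: [0.3, -0.2, -1.0]
gripper_width: 0.564
t 17.32 tcp [0.4713 0.3539 0.0806] gw 0.564 F [ 0.3 -0.2 -1. ]
turn [-0.0013 -0.0019 -0.0005] then shift [0.0007 0.0004 0.0006]
```

View pics/w19.png

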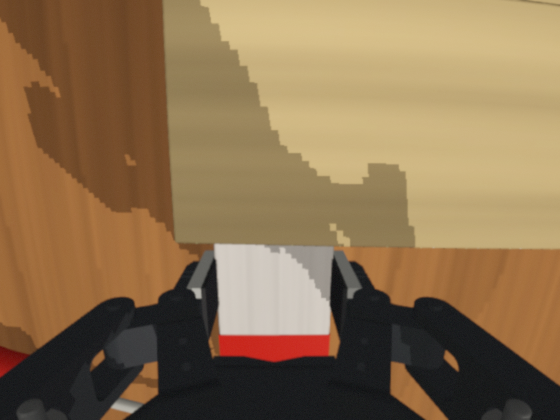

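```bash
python3 -m creep '[[[0,0,0,0,0.002,-0.002,0.04],[0,0,0,0,0.006,0,0.04],[0,0,0,0,0.01,0,0.04],[0,0,0,0,0.01,0,0.04],[0,0,0,0,0.01,0,0.04],[0,0,0,0,0.006,0,0.04],[0,0,0,0,0.004,0,0.04],[0,0,0,0,0,0,0.04],[0,0,0,0,0,0,0.04]]]' 90
python3 - <<'E'
from h import *
go([.4715,.3035,.028],.032,flip=False)
c=cam("wrist");save(c,"w20")
E
```

```text
t: 18.12
eef_pos: [0.4726, 0.2971, 0.0813]
tool_rot: [0.001, 1.0, 0.014, -0.0]
contact_force: [0.1, -0.5, -3.5]
gripper_width: 0.559
t 18.12 tcp [0.4726 0.2971 0.0813] gw 0.559 F [ 0.1 -0.5 -3.5]
turn [ 0.0026  0.0006 -0.0035] then shift [-0.0009 -0.0065 -0.0007]
```

View pics/w20.png

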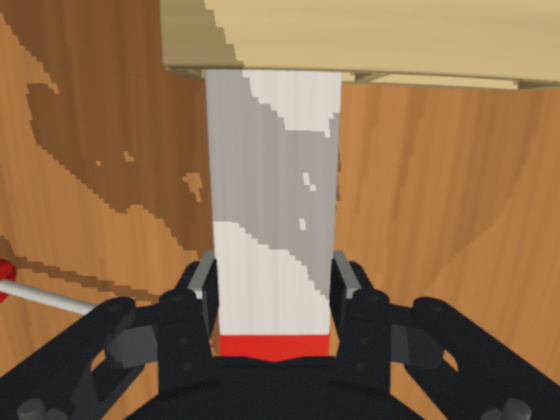

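```bash
python3 -m creep '[[[0,0,0,0,0,0.001,0.04],[0,0,0,0,0,0,0.066],[0,0,0,0,0,0,0.068],[0,0,0,0,0,0,0.068],[0,0,0,0,0,0,0.068]]]' 
python3 - <<'E'
from h import *
go([.4715,.345,.030],.028,flip=False)
c=cam("wrist");save(c,"w21")
E
```

```text
t: 18.58
eef_pos: [0.4733, 0.3006, 0.0818]
tool_rot: [-0.001, 1.0, 0.016, 0.001]
contact_force: [0.4, 0.3, 0.7]
gripper_width: 0.801
t 18.58 tcp [0.4733 0.3006 0.0818] gw 0.801 F [0.4 0.3 0.7]
turn [-0.0013 -0.0024  0.003 ] then shift [-0.0006 -0.0445 -0.0022]
```

View pics/w21.png

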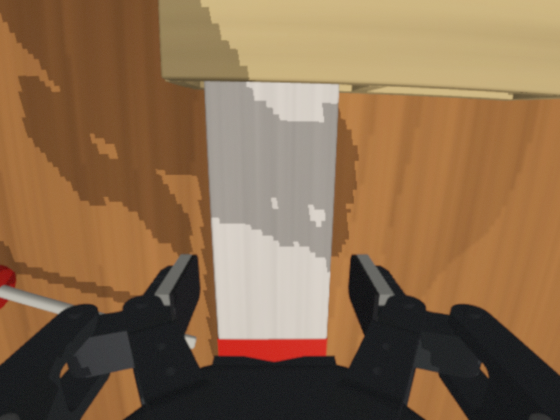

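```bash
python3 -m creep '[[[0,-0.002,0.003,-0.0006,-0.004,-0.002,0.068],[0,0,0,0,-0.010,0,0.068],[0,0,0,0,-0.012,0,0.068],[0,0,0,0,-0.010,0,0.068],[0,0,0,0,-0.004,0,0.068],[0,0,0,0,0,0,0.068],[0,0,0,0,0,0,0.068]]]' 
python3 - <<'E'
from h import *
go([.4715,.345,.030],.028,flip=False)
c=cam("wrist");save(c,"w22")
E
```

```text
t: 19.22
eef_pos: [0.4709, 0.3478, 0.0846]
tool_rot: [-0.002, 1.0, 0.015, 0.0]
contact_force: [0.9, -0.4, -0.8]
gripper_width: 0.795
t 19.22 tcp [0.4709 0.3478 0.0846] gw 0.795 F [ 0.9 -0.4 -0.8]
turn [-0.0041 -0.001   0.0024] then shift [0.0006 0.0028 0.0006]
```

View pics/w22.png

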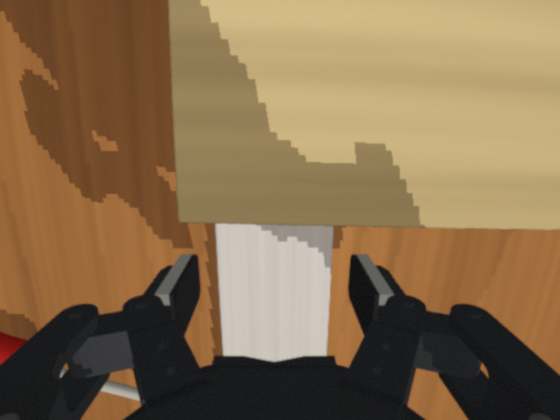

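```bash
python3 -m creep '[[[-0.004,-0.001,0.002,0.0006,0.001,0.001,0.068],[0,0,0,0,0,0,0.04],[0,0,0,0,0,0,0.04],[0,0,0,0,0,0,0.04],[0,0,0,0,0,0,0.04],[0,0,0,0,0,0,0.04]]]' 110
python3 -m creep '[[[0,0,0,0,0.002,-0.002,0.04],[0,0,0,0,0.008,-0.001,0.04],[0,0,0,0,0.015,-0.001,0.04],[0,0,0,0,0.015,-0.002,0.04],[0,0,0,0,0.01,-0.005,0.04],[0,0,0,0,0.004,-0.01,0.04],[0,0,0,0,0,-0.02,0.04],[0,0,0,0,0,-0.02,0.04],[0,0,0,0,0,-0.01,0.04],[0,0,0,0,0,0,0.04],[0,0,0,0,0,0,0.04]]]' 120
python3 - <<'E'
from h import *
go([.4715,.300,.08],.028,flip=False)
c=cam("wrist");save(c,"w23")
c=cam("scene");im=c["color"][:,:,::-1]
cv2.imwrite("pics/s_b23.png",cv2.resize(im[100:230,240:400],None,fx=4,fy=4,interpolation=cv2.INTER_CUBIC))
E
```

```text
t: 19.77
eef_pos: [0.4716, 0.345, 0.0842]
tool_rot: [0.001, 1.0, 0.013, -0.0]
contact_force: [0.2, 1.1, -1.2]
gripper_width: 0.554
t: 20.68
eef_pos: [0.4723, 0.2774, 0.1578]
tool_rot: [0.005, 1.0, 0.01, -0.003]
contact_force: [-0.4, 0.2, -3.5]
gripper_width: 0.545
t 20.68 tcp [0.4723 0.2774 0.1578] gw 0.545 F [-0.4  0.2 -3.5]
turn [ 0.0097  0.0058 -0.0085] then shift [-0.0001 -0.0226  0.0238]
```

View pics/w23.png

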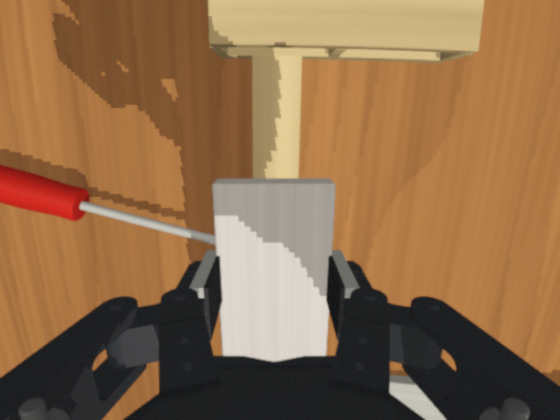

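View pics/s_b23.png

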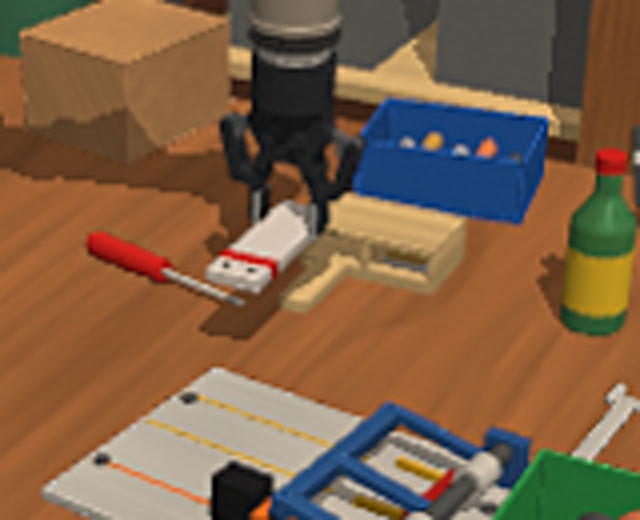

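```bash
python3 -m creep '[[[0.01,0.006,-0.06,0,0,-0.01,0.04],[0,0,-0.1,0,0,-0.01,0.04],[0,0,-0.1,0,0,-0.01,0.04],[0,0,-0.1,0,0,0,0.04],[0,0,-0.1,0,0,0,0.04],[0,0,-0.1,0,0,0,0.04],[0,0,-0.1,0,0,0,0.04],[0,0,-0.1,0,0,0,0.04],[0,0,-0.1,0,0,0,0.04],[0,0,-0.1,0,0,0,0.04],[0,0,-0.1,0,0,0,0.04],[0,0,-0.1,0,0,0,0.04],[0,0,-0.1,0,0,0,0.04],[0,0,-0.07,0,0,0,0.04],[0,0,-0.03,0,0,0,0.04],[0,0,0,0,0,0,0.04],[0,0,0,0,0,0,0.04]]]' 120
python3 - <<'E'
from h import *
print(get_obs()["q"])
go(clamp(-.115,.04,.08),1.437,flip=False)
E
```

```text
t: 22.2
eef_pos: [0.4621, 0.2749, 0.1689]
tool_rot: [-0.006, 0.746, 0.666, -0.016]
contact_force: [0.0, 1.3, -3.5]
gripper_width: 0.549
[ 0.03417523  0.60516499 -0.89397559  1.93440942  0.57355431  0.91932313
  0.30499699]
t 22.2 tcp [0.4621 0.2749 0.1689] gw 0.549 F [ 0.   1.3 -3.5]
turn [-0.0303  0.0164  0.0197] then shift [-0.2093  0.0717  0.0349]
```

```bash
python3 -m creep '[[[-0.02,0.01,0.01,-0.005,0.002,0,0.04],[-0.01,0.006,0.01,-0.012,0.004,0,0.04],[0,0,0,-0.02,0.007,0,0.04],[0,0,0,-0.025,0.009,0,0.04],[0,0,0,-0.025,0.009,0,0.04],[0,0,0,-0.025,0.009,0,0.04],[0,0,0,-0.025,0.009,0,0.04],[0,0,0,-0.025,0.009,0,0.04],[0,0,0,-0.02,0.006,0,0.04],[0,0,0,-0.012,0.004,0,0.04],[0,0,0,-0.006,0.002,0,0.04],[0,0,0,0,0,0,0.04],[0,0,0,0,0,0,0.04],[0,0,0,0,0,0,0.04]]]' 120
python3 - <<'E'
from h import *
print(get_obs()["q"])
go(clamp(-.115,.04,.07),1.437,flip=False)
c=cam("wrist");save(c,"w24")
c=cam("scene");im=c["color"][:,:,::-1]
cv2.imwrite("pics/s_24.png",cv2.resize(im[160:270,210:390],None,fx=4,fy=4,interpolation=cv2.INTER_CUBIC))
c=cam("top");im=c["color"][:,:,::-1]
cv2.imwrite("pics/t_24.png",cv2.resize(im[110:250,190:330],None,fx=4,fy=4,interpolation=cv2.INTER_CUBIC))
E
```

```text
t: 23.37
eef_pos: [0.5018, 0.0508, 0.1644]
tool_rot: [-0.001, 0.758, 0.652, -0.004]
contact_force: [0.3, 0.3, -3.5]
gripper_width: 0.546
[ 0.47613092  0.54687823 -0.88343252  2.02909149  0.57342159  0.83956896
  0.68148039]
t 23.37 tcp [0.5018 0.0508 0.1644] gw 0.546 F [ 0.3  0.3 -3.5]
turn [-0.0061  0.0055 -0.0158] then shift [0.0075 0.0025 0.0404]
```

View pics/w24.png

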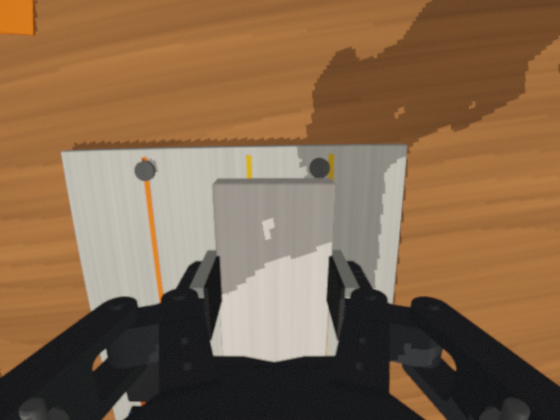

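View pics/s_24.png

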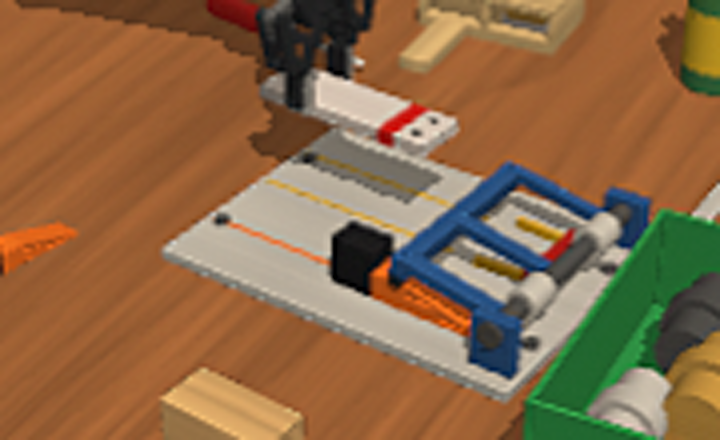

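View pics/t_24.png

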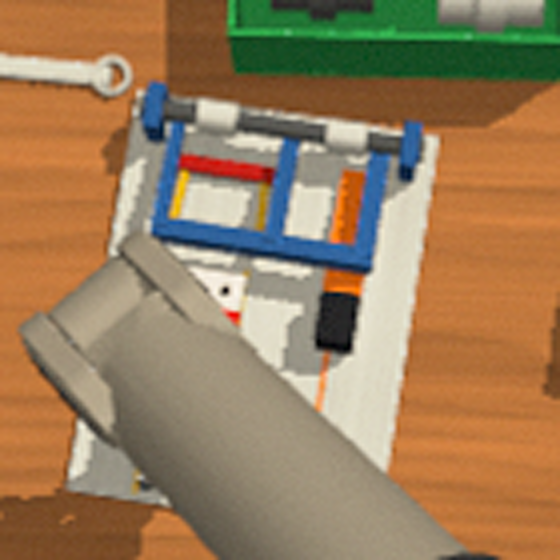

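```bash
cat >> h.py <<'E'
def toclamp(P):
    a=-0.133; d=np.atleast_2d(P)-np.array([.614,.003,0]); return np.c_[d[:,0]*np.cos(a)+d[:,1]*np.sin(a),-d[:,0]*np.sin(a)+d[:,1]*np.cos(a),d[:,2]]
E
python3 - <<'E'
from h import *
np.set_printoptions(precision=4,suppress=True)
c=cam("wrist"); o=get_obs(); print(o["eef_pos"])
print(toclamp(onz(c,[(215,181),(333,181),(220,300),(331,300)],o["eef_pos"][2]-.054-.006)), toclamp(o["eef_pos"]))
c=cam("top")
# front corners/holes in top crop 4x offset(190,110): front edge approx
print(toclamp(onz(c,(np.array([(196,266),(247,276),(225,290)])+.5)/4-.5+[190,110],.10)))
# check camera vs bed: line/bolts
print(toclamp(onz(c,(np.array([(70,490),(438,135)])+.5)/4-.5+[190,110],.01)))
E
```

```text
[0.5019 0.0515 0.1646]
[[-0.1614  0.0099  0.1046]
 [-0.1607  0.0574  0.1046]
 [-0.1072  0.0086  0.1046]
 [-0.1066  0.0584  0.1046]] [[-0.1175  0.0332  0.1646]]
[[-0.0007  0.0415  0.1   ]
 [-0.0022  0.0036  0.1   ]
 [-0.015   0.0177  0.1   ]]
[[-0.1684  0.1175  0.01  ]
 [ 0.152  -0.118   0.01  ]]
```

```bash
python3 -m creep '[[[-0.006,0.005,-0.016,0.0065,0.002,0.006,0.04],[0,0,0,0,0,0.015,0.04],[0,0,0,0,0,0.02,0.04],[0,0,0,0,0,0.012,0.04],[0,0,0,0,0,0.005,0.04],[0,0,0,0,0,0,0.04],[0,0,0,0,0,0,0.04],[0,0,0,0,0,0,0.04]]]' 120
python3 - <<'E'
from h import *
go(clamp(-.115,.04,.028),1.437,flip=False)
c=cam("scene");im=c["color"][:,:,::-1]
cv2.imwrite("pics/s_25.png",cv2.resize(im[160:270,210:390],None,fx=4,fy=4,interpolation=cv2.INTER_CUBIC))
E
```

```text
t: 24.28
eef_pos: [0.5067, 0.0634, 0.104]
tool_rot: [-0.0, 0.749, 0.663, 0.003]
contact_force: [0.5, 0.2, -2.2]
gripper_width: 0.545
t 24.28 tcp [0.5067 0.0634 0.104 ] gw 0.545 F [ 0.5  0.2 -2.2]
turn [ 0.004  -0.0046  0.0115] then shift [-0.0057 -0.0006  0.022 ]
```

View pics/s_25.png

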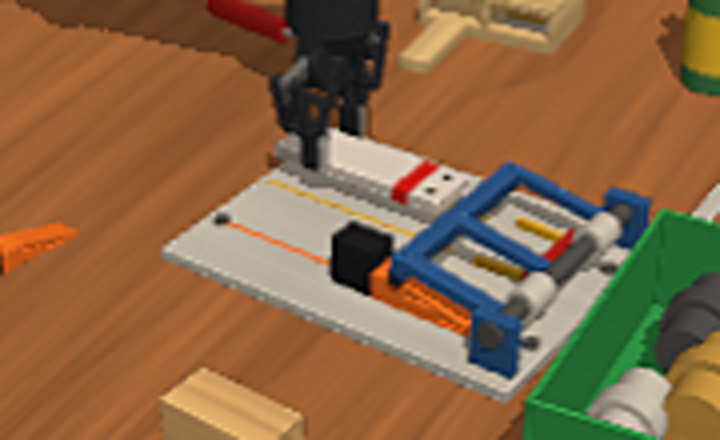

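```bash
python3 -m creep '[[[0.004,-0.004,0.011,-0.0055,0,0.005,0.04],[0,0,0,0,0,0.008,0.04],[0,0,0,0,0,0.004,0.04],[0,0,0,0,0,0,0.04],[0,0,0,0,0,0,0.04],[0,0,0,0,0,0,0.04]]]' 120
python3 - <<'E'
from h import *
go(clamp(-.115,.04,.028),1.437,flip=False)
c=cam("wrist");save(c,"w26")
c=cam("top");im=c["color"][:,:,::-1]
cv2.imwrite("pics/t_26.png",cv2.resize(im[110:250,190:330],None,fx=4,fy=4,interpolation=cv2.INTER_CUBIC))
E
```

```text
t: 24.83
eef_pos: [0.5074, 0.0568, 0.0871]
tool_rot: [0.001, 0.754, 0.657, 0.001]
contact_force: [0.5, 0.4, -3.2]
gripper_width: 0.549
t 24.83 tcp [0.5074 0.0568 0.0871] gw 0.549 F [ 0.5  0.4 -3.2]
turn [ 0.0034 -0.0004 -0.0025] then shift [ 0.0008 -0.0022  0.0051]
```

View pics/w26.png

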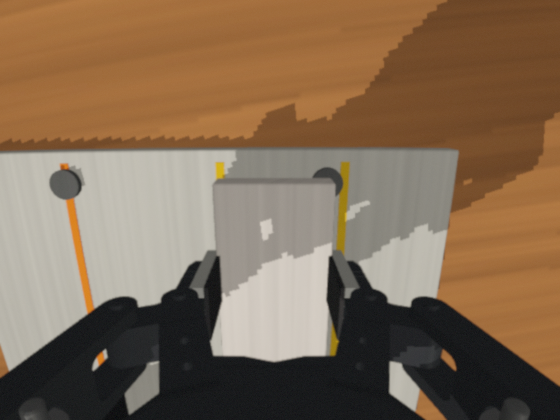

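View pics/t_26.png

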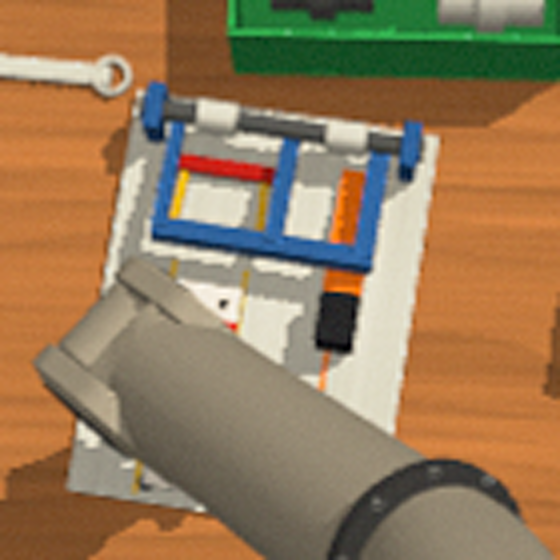

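```bash
python3 - <<'E'
from h import *
np.set_printoptions(precision=4,suppress=True)
c=cam("wrist"); o=get_obs()
print("lines",toclamp(onz(c,[(220,170),(345.5,170),(343,220)],.01)))
print("blank",toclamp(onz(c,[(214.5,182),(335,182),(220,300),(331,300)],.029)), toclamp(o["eef_pos"]))
print("bed edge",toclamp(onz(c,[(100,152),(400,150)],.01)))
c=cam("top")
print("front",toclamp(onz(c,(np.array([(189,282),(241,292),(223,303)])+.5)/4-.5+[190,110],.025)))
E
```

```text
lines [[-0.1573  0.0152  0.01  ]
 [-0.1571  0.0717  0.01  ]
 [-0.1334  0.0719  0.01  ]]
blank [[-0.1557  0.0159  0.029 ]
 [-0.1555  0.0636  0.029 ]
 [-0.1026  0.0154  0.029 ]
 [-0.1024  0.0645  0.029 ]] [[-0.1126  0.0393  0.0873]]
bed edge [[-0.166  -0.039   0.01  ]
 [-0.1662  0.0958  0.01  ]]
front [[ 0.0023  0.0534  0.025 ]
 [ 0.0008  0.0127  0.025 ]
 [-0.0098  0.0249  0.025 ]]
```

```bash
python3 -m creep '[[[0.003,0,-0.002,0.003,0,0.002,0.04],[0,0,0,0,0,0.002,0.04],[0,0,0,0,0,0.001,0.04],[0,0,0,0,0,0,0.04],[0,0,0,0,0,0,0.04]]]' 120
python3 - <<'E'
from h import *
go(clamp(-.0265,.042,.028),1.437,flip=False)
c=cam("scene");im=c["color"][:,:,::-1]
cv2.imwrite("pics/s_27.png",cv2.resize(im[160:270,210:390],None,fx=4,fy=4,interpolation=cv2.INTER_CUBIC))
E
```

```text
t: 25.45
eef_pos: [0.5085, 0.0604, 0.0823]
tool_rot: [0.0, 0.753, 0.658, 0.001]
contact_force: [-0.5, 0.4, -2.6]
gripper_width: 0.543
t 25.45 tcp [0.5085 0.0604 0.0823] gw 0.543 F [-0.5  0.4 -2.6]
turn [ 0.0016 -0.0007 -0.0001] then shift [-0.0008  0.0857  0.0003]
```

View pics/s_27.png

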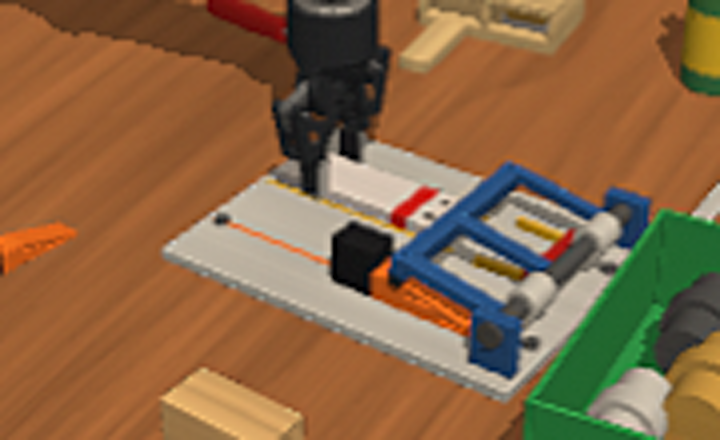

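```bash
python3 -m creep '[[[0,0,0,0,0.003,0.001,0.04],[0,0,0,0,0.008,0,0.04],[0,0,0,0,0.008,0,0.04],[0,0,0,0,0.008,0,0.04],[0,0,0,0,0.008,0,0.04],[0,0,0,0,0.003,0,0.04],[0,0,0,0,0,0,0.04],[0,0,0,0,0,0,0.04]]]' 120
python3 - <<'E'
from h import *
go(clamp(-.0265,.042,.028),1.437,flip=False)
c=cam("top");im=c["color"][:,:,::-1]
cv2.imwrite("pics/t_28.png",cv2.resize(im[110:250,190:330],None,fx=4,fy=4,interpolation=cv2.INTER_CUBIC))
c=cam("wrist");save(c,"w28")
E
```

```text
t: 26.17
eef_pos: [0.5457, 0.0565, 0.0825]
tool_rot: [-0.001, 0.752, 0.659, -0.002]
contact_force: [-0.7, 0.2, -1.0]
gripper_width: 0.542
t 26.17 tcp [0.5457 0.0565 0.0825] gw 0.542 F [-0.7  0.2 -1. ]
turn [-0.0035  0.0016  0.0016] then shift [-0.0019  0.0483  0.0005]
```

View pics/t_28.png

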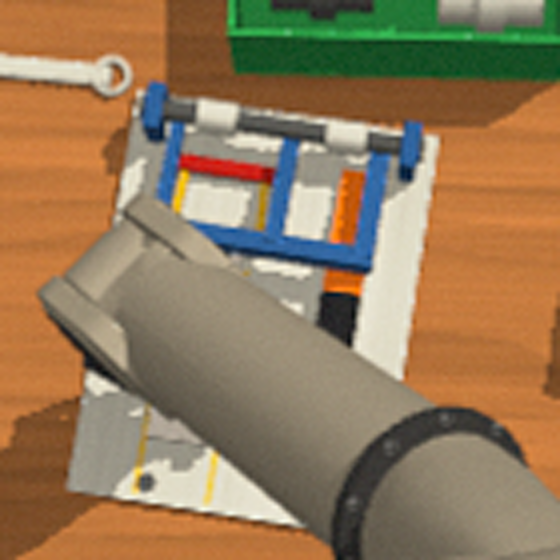

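View pics/w28.png

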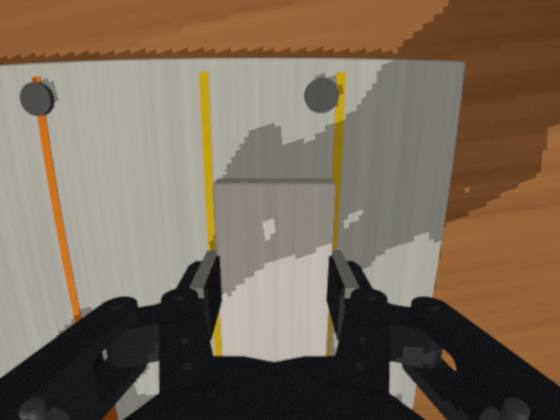

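```bash
python3 -m creep '[[[-0.003,0,0,0,0.004,0,0.04],[0,0,0,0,0.008,0,0.04],[0,0,0,0,0.008,0,0.04],[0,0,0,0,0.008,0,0.04],[0,0,0,0,0.006,0,0.04],[0,0,0,0,0.003,0,0.04],[0,0,0,0,0,0,0.04]]]' 120
python3 - <<'E'
from h import *
go(clamp(-.0265,.041,.028),1.437,flip=False)
c=cam("scene");im=c["color"][:,:,::-1]
cv2.imwrite("pics/s_29.png",cv2.resize(im[160:270,210:390],None,fx=4,fy=4,interpolation=cv2.INTER_CUBIC))
E
```

```text
t: 26.85
eef_pos: [0.5856, 0.0509, 0.0823]
tool_rot: [0.001, 0.752, 0.659, -0.001]
contact_force: [-0.9, -0.5, -2.3]
gripper_width: 0.542
t 26.85 tcp [0.5856 0.0509 0.0823] gw 0.542 F [-0.9 -0.5 -2.3]
turn [-0.0008  0.0024  0.0021] then shift [-0.0027  0.008   0.0003]
```

View pics/s_29.png

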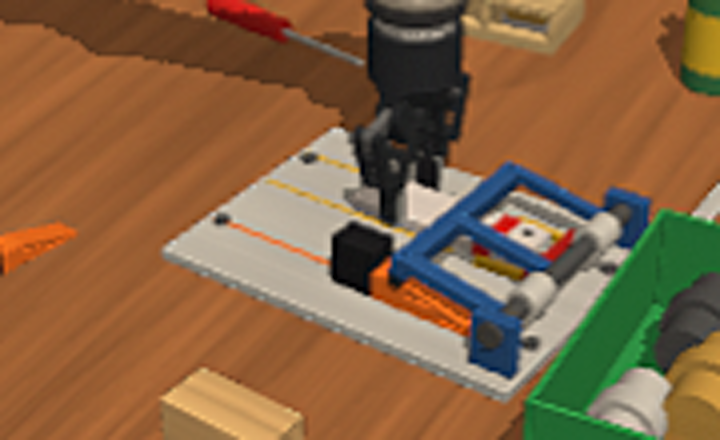

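```bash
python3 -m creep '[[[0,0,0.002,-0.001,0.004,0,0.04],[0,0,0,0,0.004,0,0.04],[0,0,0,0,0.005,0,0.04],[0,0,0,0,0.006,0,0.04]]]' 120
python3 - <<'E'
from h import *
go(clamp(-.0265,.041,.028),1.437,flip=False)
E
python3 -m creep '[[[0,0,0,0,0.007,0,0.04],[0,0,0,0,0.007,0,0.04]]]' 120
python3 - <<'E'
from h import *
go(clamp(-.0265,.041,.028),1.437,flip=False)
c=cam("scene");im=c["color"][:,:,::-1]
cv2.imwrite("pics/s_30.png",cv2.resize(im[180:260,280:390],None,fx=7,fy=7,interpolation=cv2.INTER_CUBIC))
c=cam("wrist");save(c,"w30")
E
```

```text
t: 27.23
eef_pos: [0.597, 0.0491, 0.0821]
tool_rot: [-0.004, 0.752, 0.659, -0.008]
contact_force: [-33.5, -0.6, 32.3]
gripper_width: 0.542
t 27.23 tcp [0.597  0.0491 0.0821] gw 0.542 F [-33.5  -0.6  32.3]
turn [-0.0168  0.007   0.0022] then shift [-0.0024 -0.0035  0.0001]
t: 27.4
eef_pos: [0.5987, 0.0495, 0.0822]
tool_rot: [-0.011, 0.751, 0.66, -0.02]
contact_force: [-24.4, -1.9, 24.3]
gripper_width: 0.543
t 27.4 tcp [0.5987 0.0495 0.0822] gw 0.543 F [-24.4  -1.9  24.3]
turn [-0.0432  0.0155  0.0039] then shift [-0.0031 -0.0051  0.0002]
```

View pics/s_30.png

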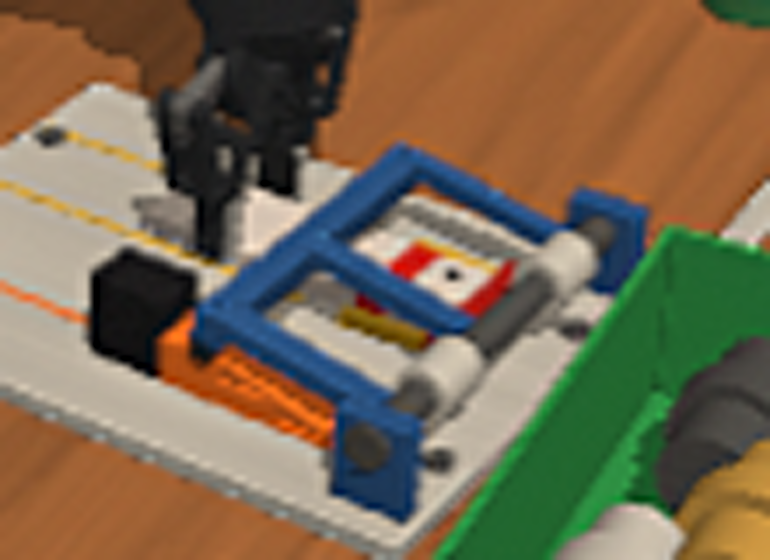

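View pics/w30.png

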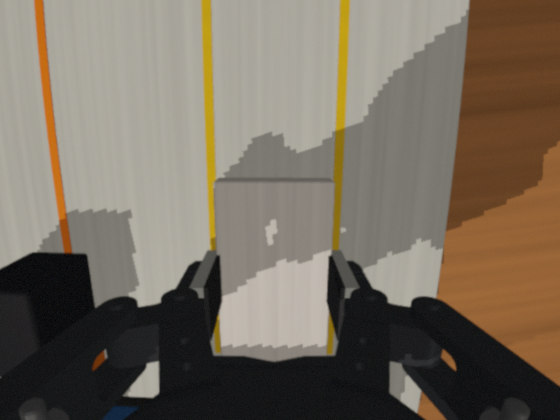

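```bash
python3 -m creep '[[[-0.01,0,0,0,0.001,-0.001,0.04],[0,0,0,0,0,0,0.066],[0,0,0,0,0,0,0.066],[0,0,0,0,0,0,0.066],[0,0,0,0,0,0,0.066]]]' 60
python3 - <<'E'
from h import *
go(clamp(-.0265,.041,.028),1.437,flip=False)
c=cam("wrist");save(c,"w31")
E
```

```text
t: 27.92
eef_pos: [0.6001, 0.0496, 0.0847]
tool_rot: [-0.007, 0.751, 0.66, -0.017]
contact_force: [0.2, -0.2, 0.0]
gripper_width: 0.773
t 27.92 tcp [0.6001 0.0496 0.0847] gw 0.773 F [ 0.2 -0.2  0. ]
turn [-0.033   0.0161  0.0039] then shift [-0.0034 -0.0065  0.0027]
```

View pics/w31.png

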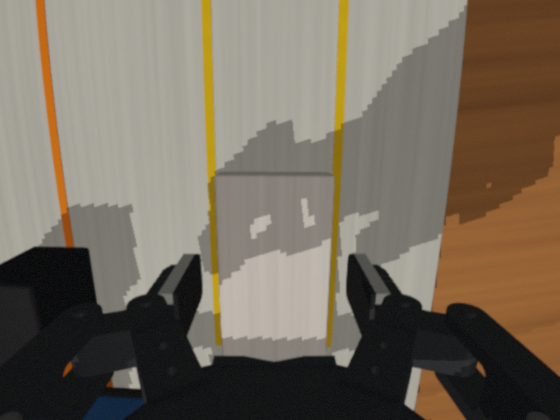

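```bash
python3 -m creep '[[[-0.015,0.008,0,0,0,-0.006,0.066],[-0.015,0.008,0,0,0,-0.015,0.066],[0,0,0,0,0,-0.03,0.066],[0,0,0,0,0,-0.035,0.066],[0,0,0,0,0,-0.035,0.066],[0,0,0,0,0,-0.035,0.066],[0,0,0,0,0,-0.015,0.066],[0,0,0,0,-0.01,0,0.066],[0,0,0,0,-0.03,0,0.066],[0,0,0,0,-0.03,0,0.066],[0,0,0,0,-0.03,0,0.066],[0,0,0,0,-0.01,0,0.066],[0,0,0,0,0,0,0.066],[0,0,0,0,0,0,0.066]]]' 60
python3 - <<'E'
from h import *
go(clamp(-.0096,-.061,.039),1.437,flip=False)
print(get_obs()["q"])
c=cam("wrist");save(c,"w32")
c=cam("top");im=c["color"][:,:,::-1]
cv2.imwrite("pics/t_32.png",cv2.resize(im[110:250,190:330],None,fx=4,fy=4,interpolation=cv2.INTER_CUBIC))
c=cam("scene");im=c["color"][:,:,::-1]
cv2.imwrite("pics/s_32.png",cv2.resize(im[180:260,280:390],None,fx=7,fy=7,interpolation=cv2.INTER_CUBIC))
E
```

```text
t: 29.13
eef_pos: [0.4834, 0.0643, 0.268]
tool_rot: [0.004, 0.751, 0.66, 0.004]
contact_force: [-0.3, -0.6, -0.5]
gripper_width: 0.774
t 29.13 tcp [0.4834 0.0643 0.268 ] gw 0.774 F [-0.3 -0.6 -0.5]
turn [ 0.0117 -0.0008  0.0041] then shift [-0.1044  0.1281  0.175 ]
[ 0.5911  0.3707 -1.0205  1.9872  0.3876  0.9789  0.8231]
```

View pics/t_32.png

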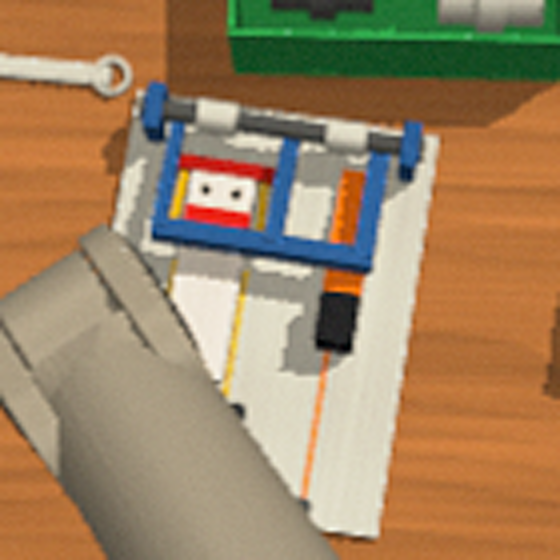

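View pics/w32.png

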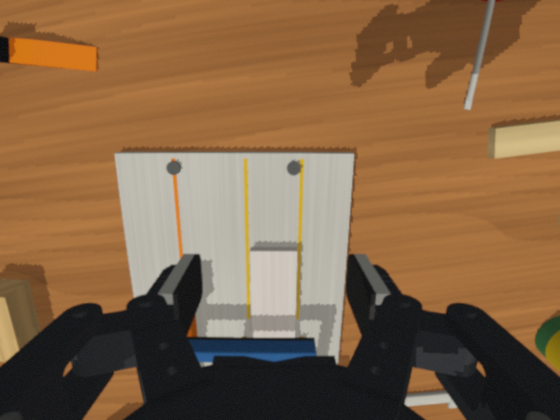

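View pics/s_32.png

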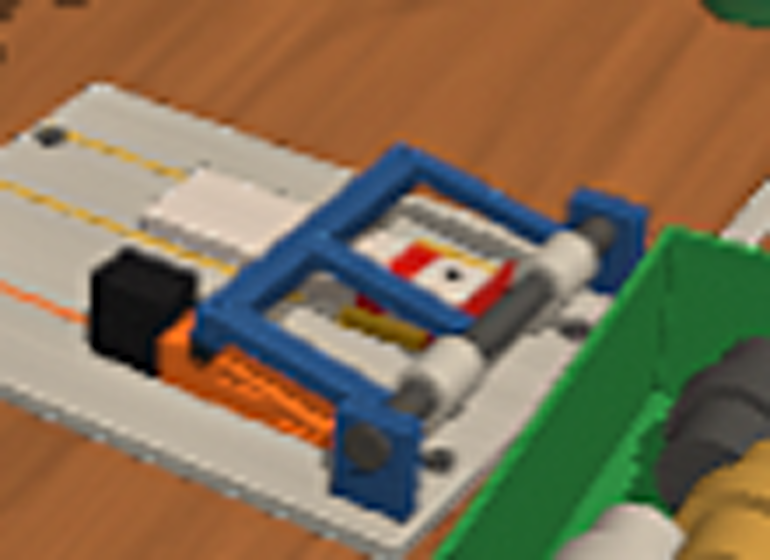

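```bash
python3 - <<'E'
from h import *
np.set_printoptions(precision=4,suppress=True)
c=cam("wrist")
print("bed",toclamp(onz(c,[(117,153),(354,153)],.01)))
R=onz(c,[(250.5,250.5),(297,250.5)],.022);print("rear",toclamp(R))
print("lines",toclamp(onz(c,[(247,230),(300,230)],.01)))
c=cam("top")
im=c["color"][:,:,::-1]
cv2.imwrite("pics/t_33.png",cv2.resize(im[140:195,220:290],None,fx=10,fy=10,interpolation=cv2.INTER_CUBIC))
E
```

```text
bed [[-0.1653 -0.1126  0.01  ]
 [-0.165   0.1239  0.01  ]]
rear [[-0.0655  0.0204  0.022 ]
 [-0.0655  0.0686  0.022 ]]
lines [[-0.0837  0.0162  0.01  ]
 [-0.0837  0.0722  0.01  ]]
```

View pics/t_33.png

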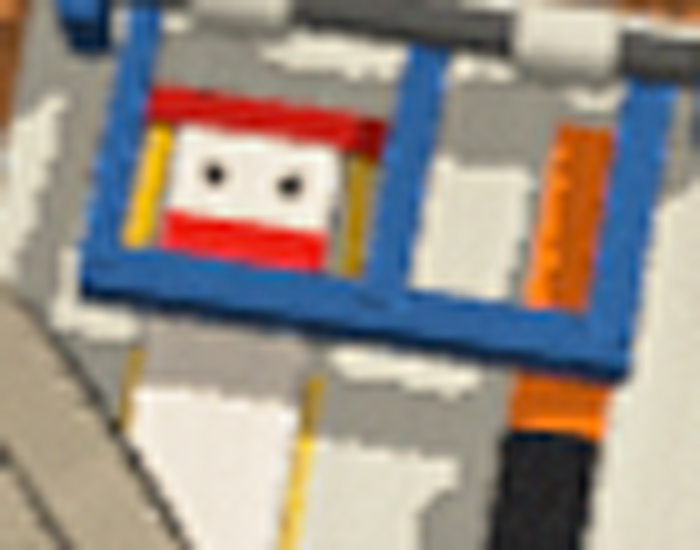

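```bash
python3 -m creep '[[[0.011,0,0.004,-0.005,0.006,0,0.06],[0,0,0,-0.015,0.018,0.005,0.06],[0,0,0,-0.02,0.024,0.01,0.06],[0,0,0,-0.02,0.024,0.01,0.06],[0,0,0,-0.02,0.024,0.01,0.06],[0,0,0,-0.015,0.018,0.01,0.06],[0,0,0,-0.008,0.01,0.01,0.06],[0,0,0,-0.002,0.003,0,0.06],[0,0,0,0,0,0,0.055],[0,0,0,0,0,0,0.055],[0,0,0,0,0,0,0.055]]]' 60
python3 - <<'E'
from h import *
np.set_printoptions(precision=4,suppress=True)
go(clamp(-.0096,-.061,.039),1.437,flip=False)
print(get_obs()["q"])
c=cam("wrist");save(c,"w34")
c=cam("scene");im=c["color"][:,:,::-1]
cv2.imwrite("pics/s_34.png",cv2.resize(im[180:260,280:390],None,fx=7,fy=7,interpolation=cv2.INTER_CUBIC))
E
```

```text
t: 30.3
eef_pos: [0.6098, -0.0663, 0.207]
tool_rot: [-0.003, 0.755, 0.656, 0.001]
contact_force: [-0.5, 0.6, 0.6]
gripper_width: 0.641
t 30.3 tcp [ 0.6098 -0.0663  0.207 ] gw 0.641 F [-0.5  0.6  0.6]
turn [-0.0036 -0.006  -0.0072] then shift [ 0.0083 -0.0146  0.114 ]
[ 0.6242  0.6357 -0.8612  1.7493  0.5488  1.0194  0.9903]
```

View pics/w34.png

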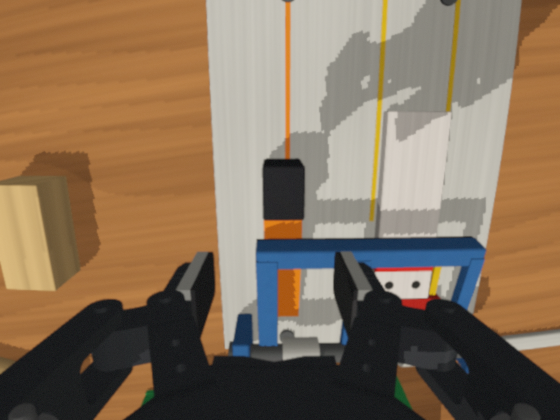

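```bash
python3 - <<'E'
from h import *
np.set_printoptions(precision=4,suppress=True)
c=cam("wrist")
H=onz(c,[(264,219),(304,219),(265,167.5),(302.5,167.5)],.052);print(toclamp(H),toclamp(H.mean(0)))
print("rear of blank",toclamp(onz(c,[(388,113),(450,113)],.022)))
c=cam("top")
print(toclamp(onz(c,(np.array([(325,291),(355,297),(346,352),(316,345)])+.5)/4-.5+[190,110],.052)).mean(0))
m=H.mean(0); m[2]=.038; go(m,1.437,flip=False)
E
```

```text
[[ 0.008  -0.0751  0.052 ]
 [ 0.0083 -0.0464  0.052 ]
 [-0.0291 -0.0738  0.052 ]
 [-0.0289 -0.048   0.052 ]] [[-0.0104 -0.0608  0.052 ]]
rear of blank [[-0.0655  0.019   0.022 ]
 [-0.0659  0.0676  0.022 ]]
[-0.0157 -0.0635  0.052 ]
t 30.5 tcp [ 0.6097 -0.066   0.2075] gw 0.644 F [-0.4 -0.1 -0.2]
turn [-0.0026 -0.0055 -0.0062] then shift [ 0.0082 -0.0154  0.1155]
```

```bash
python3 -m creep '[[[-0.003,-0.006,-0.006,0.004,-0.008,0,0.055],[0,0,0,0.004,-0.008,0.01,0.055],[0,0,0,0,0,0.02,0.055],[0,0,0,0,0,0.02,0.055],[0,0,0,0,0,0.01,0.055],[0,0,0,0,0,0,0.055],[0,0,0,0,0,0,0.055],[0,0,0,0,0,0,0.055]]]' 60
python3 - <<'E'
from h import *
np.set_printoptions(precision=4,suppress=True)
go(clamp(-.013,-.061,.038),1.437,flip=False)
c=cam("wrist");save(c,"w35")
E
```

```text
t: 31.17
eef_pos: [0.59, -0.0498, 0.1467]
tool_rot: [0.002, 0.75, 0.661, 0.0]
contact_force: [0.6, -1.1, 1.2]
gripper_width: 0.641
t 31.17 tcp [ 0.59   -0.0498  0.1467] gw 0.641 F [ 0.6 -1.1  1.2]
turn [0.003  0.0014 0.0076] then shift [-0.0054  0.0038  0.0547]
```

View pics/w35.png

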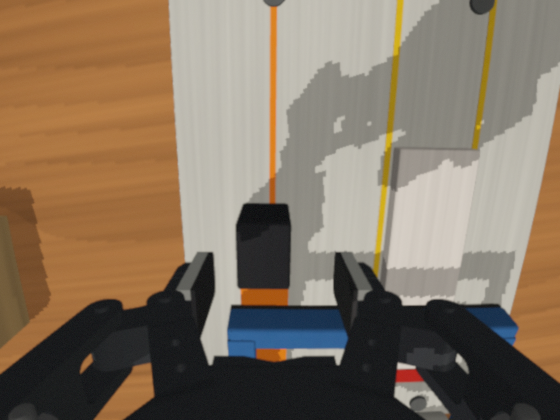

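```bash
python3 -m creep '[[[0.003,0.001,0.008,-0.0055,0.003,0,0.055],[0,0,0,0,0,0.002,0.055],[0,0,0,0,0,0,0.055],[0,0,0,0,0,0,0.055]]]' 60
python3 - <<'E'
from h import *
np.set_printoptions(precision=4,suppress=True)
go(clamp(-.013,-.061,.038),1.437,flip=False)
c=cam("wrist");save(c,"w36")
E
```

```text
t: 31.55
eef_pos: [0.5944, -0.0567, 0.1475]
tool_rot: [0.002, 0.754, 0.657, 0.002]
contact_force: [-0.1, 0.5, -0.7]
gripper_width: 0.644
t 31.55 tcp [ 0.5944 -0.0567  0.1475] gw 0.644 F [-0.1  0.5 -0.7]
turn [ 0.0048  0.0001 -0.0027] then shift [ 0.0008 -0.0015  0.0555]
```

View pics/w36.png

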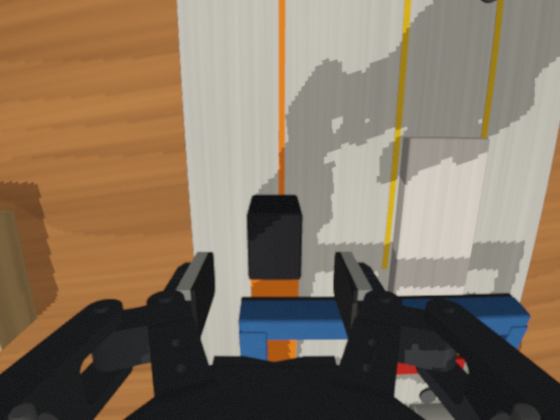

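```bash
python3 -m creep '[[[0.005,0,-0.003,0.001,-0.0015,0.008,0.055],[0,0,0,0,0,0.015,0.055],[0,0,0,0,0,0.015,0.055],[0,0,0,0,0,0.008,0.055],[0,0,0,0,0,0.004,0.055],[0,0,0,0,0,0,0.055],[0,0,0,0,0,0,0.055]]]' 60
python3 - <<'E'
from h import *
np.set_printoptions(precision=4,suppress=True)
go(clamp(-.013,-.061,.038),1.437,flip=False)
c=cam("wrist");save(c,"w37")
E
```

```text
t: 32.18
eef_pos: [0.5917, -0.055, 0.0902]
tool_rot: [-0.002, 0.752, 0.659, -0.001]
contact_force: [0.3, 0.1, -0.1]
gripper_width: 0.648
t 32.18 tcp [ 0.5917 -0.055   0.0902] gw 0.648 F [ 0.3  0.1 -0.1]
turn [-0.004  -0.      0.0013] then shift [-0.0005  0.0014 -0.0018]
```

View pics/w37.png

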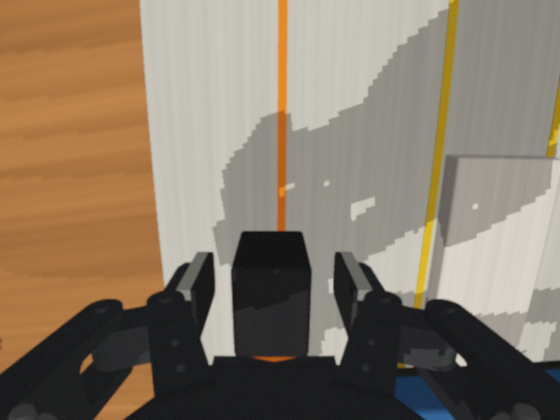

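```bash
python3 -m creep '[[[-0.004,0,0.001,0,0.001,0,0.055],[0,0,0,0,0,0,0.02],[0,0,0,0,0,0,0.02],[0,0,0,0,0,0,0.02],[0,0,0,0,0,0,0.02],[0,0,0,0,0,0,0.02]]]' 100
python3 -m creep '[[[0,0,0,0,-0.006,-0.0005,0.02],[0,0,0,0,-0.01,-0.0005,0.02],[0,0,0,0,-0.01,0,0.02],[0,0,0,0,-0.01,0,0.02]]]' 110
python3 - <<'E'
from h import *
np.set_printoptions(precision=4,suppress=True)
go(clamp(-.013,-.061,.038),1.437,flip=False)
c=cam("scene");im=c["color"][:,:,::-1]
cv2.imwrite("pics/s_38.png",cv2.resize(im[180:260,280:390],None,fx=7,fy=7,interpolation=cv2.INTER_CUBIC))
E
```

```text
t: 32.73
eef_pos: [0.5934, -0.0555, 0.0917]
tool_rot: [0.001, 0.753, 0.658, 0.001]
contact_force: [1.1, 0.5, -2.2]
gripper_width: 0.34
t: 33.07
eef_pos: [0.5586, -0.0514, 0.0917]
tool_rot: [0.002, 0.754, 0.657, 0.003]
contact_force: [4.3, -0.4, -2.2]
gripper_width: 0.33
t 33.07 tcp [ 0.5586 -0.0514  0.0917] gw 0.33 F [ 4.3 -0.4 -2.2]
turn [ 0.0068 -0.0016 -0.0024] then shift [ 0.0003  0.0347 -0.0003]
```

View pics/s_38.png

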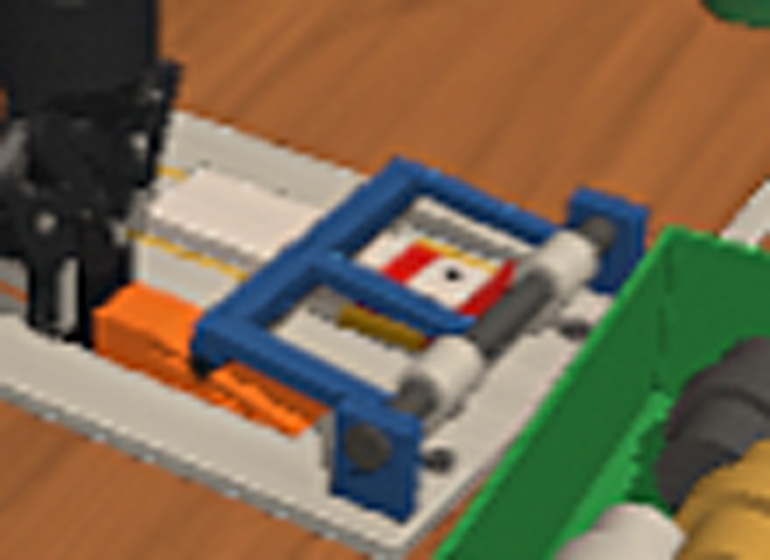

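```bash
python3 -m creep '[[[0.005,0,-0.002,0,-0.01,0,0.02],[0,0,0,0,-0.012,0,0.02],[0,0,0,0,-0.012,0,0.02],[0,0,0,0,-0.012,0,0.02],[0,0,0,0,-0.012,0,0.02],[0,0,0,0,-0.01,0,0.02],[0,0,0,0,-0.005,0,0.02],[0,0,0,0,0,0,0.02],[0,0,0,0,0,0,0.02]]]' 110
python3 - <<'E'
from h import *
np.set_printoptions(precision=4,suppress=True)
go([.435,-.19,.10],np.pi/2,flip=False)
print(toclamp(get_obs()["eef_pos"]),get_obs()["q"])
c=cam("scene");im=c["color"][:,:,::-1]
cv2.imwrite("pics/s_39.png",cv2.resize(im[170:270,240:390],None,fx=5,fy=5,interpolation=cv2.INTER_CUBIC))
E
```

```text
t: 33.87
eef_pos: [0.4778, -0.0403, 0.0938]
tool_rot: [0.001, 0.752, 0.659, -0.001]
contact_force: [-0.5, -1.2, -1.8]
gripper_width: 0.334
t 33.87 tcp [ 0.4778 -0.0403  0.0938] gw 0.334 F [-0.5 -1.2 -1.8]
turn [ 0.      0.0019 -0.1311] then shift [-0.1497 -0.0428 -0.0602]
[[-0.1292 -0.061   0.0938]] [ 0.5842  0.6176 -0.7821  2.1248  0.7097  0.6801  0.7543]
```

View pics/s_39.png

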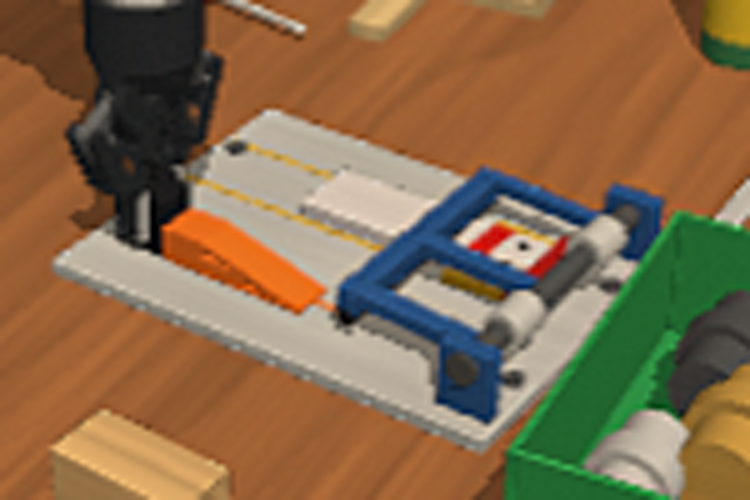

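```bash
python3 -m creep '[[[0,0,0,0,-0.006,-0.006,0.02],[0,0,0,0,-0.006,-0.015,0.02],[0,0,0,0,0,-0.02,0.02],[0,0,0,0,0,-0.02,0.02],[0,0,-0.05,0,0,-0.005,0.02],[0,0,-0.05,-0.005,0,0,0.02],[0,0,-0.03,-0.015,-0.003,0,0.02],[0,0,0,-0.022,-0.005,0,0.02],[0,0,0,-0.025,-0.005,0,0.02],[0,0,0,-0.025,-0.005,0,0.02],[0,0,0,-0.025,-0.005,0,0.02],[0,0,0,-0.02,-0.005,0,0.02],[0,0,0,-0.01,-0.003,0,0.02],[0,0,0,-0.004,0,0,0.02],[0,0,0,0,0,0,0.02],[0,0,0,0,0,0,0.02]]]' 110
python3 - <<'E'
from h import *
np.set_printoptions(precision=4,suppress=True)
go([.435,-.19,.033],np.pi/2,flip=False)
print(get_obs()["q"])
c=cam("top");im=c["color"][:,:,::-1]
cv2.imwrite("pics/t_40.png",cv2.resize(im[120:290,220:420],None,fx=3.5,fy=3.5,interpolation=cv2.INTER_CUBIC))
c=cam("scene");im=c["color"][:,:,::-1]
cv2.imwrite("pics/s_40.png",cv2.resize(im[170:300,180:360],None,fx=4,fy=4,interpolation=cv2.INTER_CUBIC))
E
```

```text
t: 35.25
eef_pos: [0.4376, -0.1935, 0.1696]
tool_rot: [0.003, 0.704, 0.71, 0.004]
contact_force: [0.1, 0.8, -1.0]
gripper_width: 0.332
t 35.25 tcp [ 0.4376 -0.1935  0.1696] gw 0.332 F [ 0.1  0.8 -1. ]
turn [ 0.0096 -0.0006  0.0078] then shift [ 0.0035 -0.0026  0.0826]
[ 1.0464  0.5083 -0.9314  2.0906  0.5688  0.8054  1.3465]
```

View pics/t_40.png

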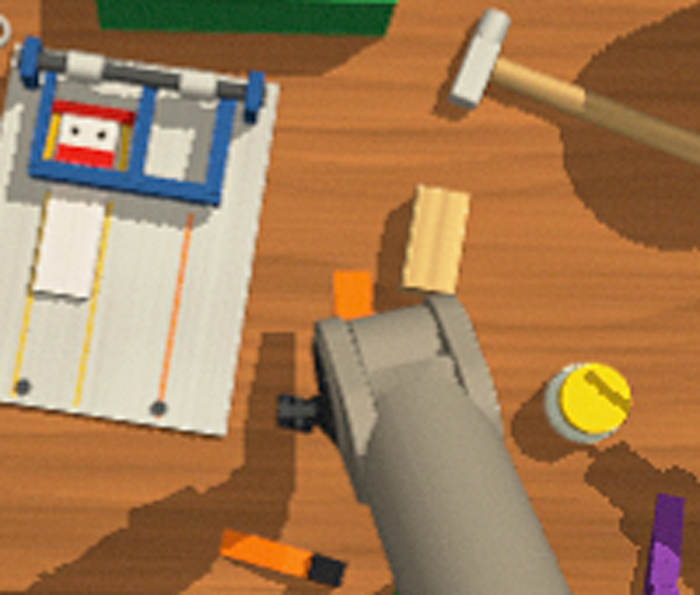

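View pics/s_40.png

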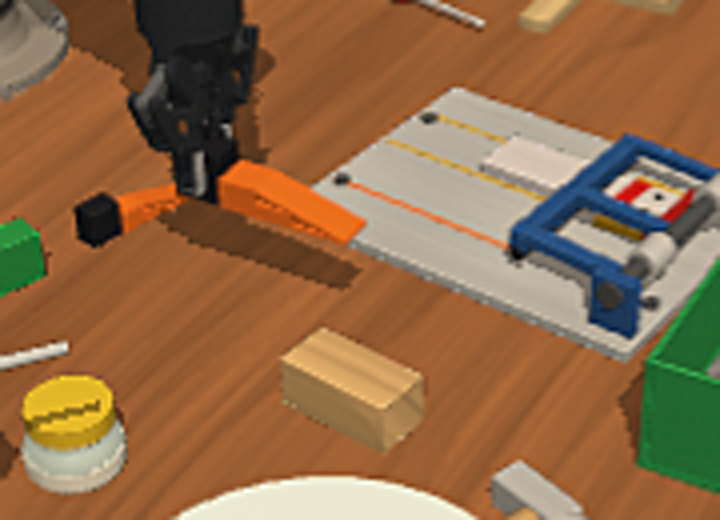

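```bash
python3 -m creep '[[[0.01,0,0.008,0,0,0.008,0.02],[0,0,0,0,0,0.02,0.02],[0,0,0,0,0,0.02,0.02],[0,0,0,0,0,0.018,0.02],[0,0,0,0,0,0.008,0.02],[0,0,0,0,0,0.003,0.02],[0,0,0,0,0,0,0.02],[0,0,0,0,0,0,0.02]]]' 100
python3 - <<'E'
from h import *
np.set_printoptions(precision=4,suppress=True)
go([.435,-.19,.0277],np.pi/2,flip=False)
E
```

```text
t: 36.02
eef_pos: [0.4413, -0.1859, 0.0889]
tool_rot: [-0.001, 0.703, 0.711, 0.001]
contact_force: [0.3, 0.8, -2.1]
gripper_width: 0.335
t 36.02 tcp [ 0.4413 -0.1859  0.0889] gw 0.335 F [ 0.3  0.8 -2.1]
turn [-0.     -0.0019  0.0104] then shift [-0.0041 -0.0063  0.0072]
```

```bash
python3 -m creep '[[[0,-0.002,0,0,0,0.003,0.02],[0,0,0,0,0,0.003,0.02],[0,0,0,0,0,0.002,0.02],[0,0,0,0,0,0,0.02],[0,0,0,0,0,0,0.02]]]' 100
python3 - <<'E'
from h import *
np.set_printoptions(precision=4,suppress=True)
go([.435,-.19,.0277],np.pi/2,flip=False)
c=cam("scene");im=c["color"][:,:,::-1]
cv2.imwrite("pics/s_41.png",cv2.resize(im[190:290,190:330],None,fx=5.5,fy=5.5,interpolation=cv2.INTER_CUBIC))
E
```

```text
t: 36.43
eef_pos: [0.443, -0.1864, 0.0827]
tool_rot: [0.002, 0.704, 0.711, 0.001]
contact_force: [-0.3, 0.6, -0.4]
gripper_width: 0.339
t 36.43 tcp [ 0.443  -0.1864  0.0827] gw 0.339 F [-0.3  0.6 -0.4]
turn [0.0042 0.0024 0.0098] then shift [-0.0036 -0.008   0.001 ]
```

View pics/s_41.png

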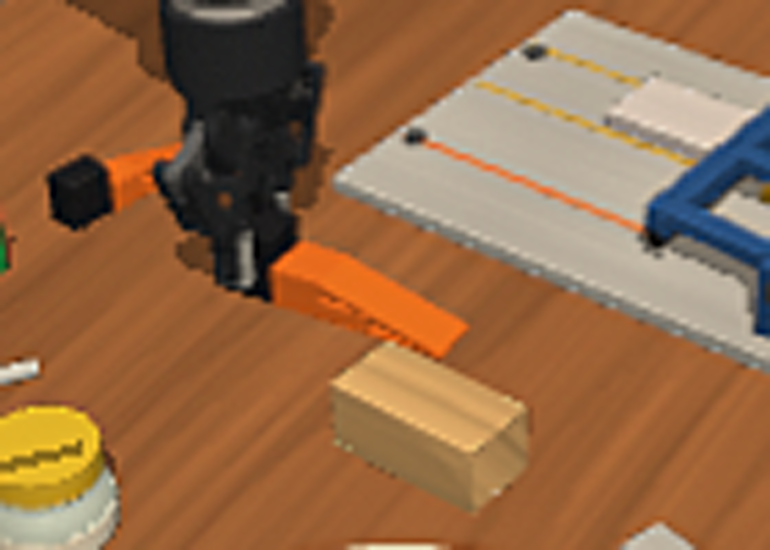

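```bash
python3 -m creep '[[[0,0,0,0,0,0,0.05],[0,0,0,0,0,0,0.055],[0,0,0,0,0,0,0.055],[0,0,0,0,0,0,0.055],[0,0,0,0,0,0,0.055]]]' 40
python3 - <<'E'
from h import *
go([.435,-.19,.0277],np.pi/2,flip=False)
c=cam("wrist");save(c,"w42")
E
```

```text
t: 36.9
eef_pos: [0.4437, -0.1868, 0.0836]
tool_rot: [0.003, 0.704, 0.71, 0.001]
contact_force: [-0.2, -0.5, -0.5]
gripper_width: 0.642
t 36.9 tcp [ 0.4437 -0.1868  0.0836] gw 0.642 F [-0.2 -0.5 -0.5]
turn [0.0062 0.0032 0.0093] then shift [-0.0032 -0.0087  0.0019]
```

View pics/w42.png

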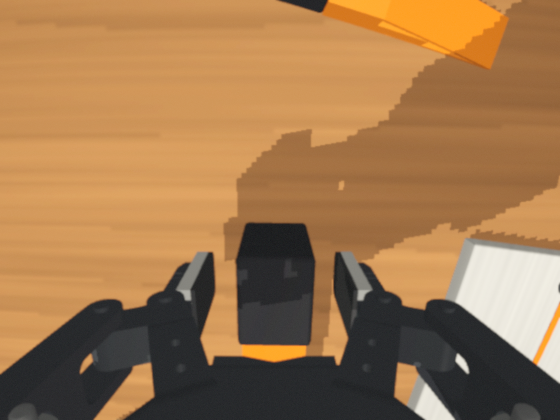

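Released cleanly and centred between the open fingers. I'll raise and inspect.

```bash
python3 -m creep '[[[0.003,0.002,0,0,0,-0.008,0.055],[0,0,0,0,0,-0.02,0.055],[0,0,0,0,0,-0.03,0.055],[0,0,0,0,0,-0.03,0.055],[0,0,0,0,0,-0.03,0.055],[0,0,0,0,0,-0.03,0.055],[0,0,0,0,0,-0.015,0.055],[0,0,0,-0.02,0,0,0.055],[0,0,0,-0.03,0,0,0.055],[0,0,0,-0.03,0,0,0.055],[0,0,0,-0.03,0,0,0.055],[0,0,0,-0.03,0,0,0.055],[0,0,0,-0.02,0,0,0.055],[0,0,0,0,0,0,0.055],[0,0,0,0,0,0,0.055]]]' 40
python3 - <<'E'
from h import *
np.set_printoptions(precision=4,suppress=True)
print(get_obs()["eef_pos"],get_obs()["t"],get_obs()["joint_vel"])
c=cam("top");im=c["color"][:,:,::-1]
cv2.imwrite("pics/t_43.png",cv2.resize(im[120:290,220:420],None,fx=3.5,fy=3.5,interpolation=cv2.INTER_CUBIC))
cv2.imwrite("pics/t_43b.png",cv2.resize(im[130:210,210:300],None,fx=7,fy=7,interpolation=cv2.INTER_CUBIC))
c=cam("scene");im=c["color"][:,:,::-1]
cv2.imwrite("pics/s_43.png",cv2.resize(im[170:300,180:380],None,fx=4,fy=4,interpolation=cv2.INTER_CUBIC))
E
```

```text
t: 38.2
eef_pos: [0.4459, -0.3492, 0.2635]
tool_rot: [0.001, 0.7, 0.714, 0.001]
contact_force: [-0.6, 0.2, -0.1]
gripper_width: 0.647
[ 0.4459 -0.3492  0.2635] 38.2 [ 0.0275  0.0105  0.0123 -0.0278  0.0076  0.0111  0.0168]
```

View pics/t_43.png

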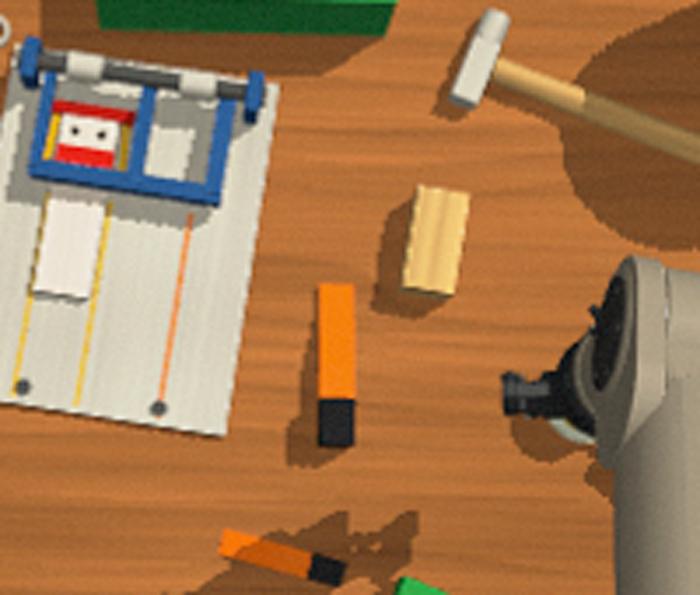

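View pics/t_43b.png

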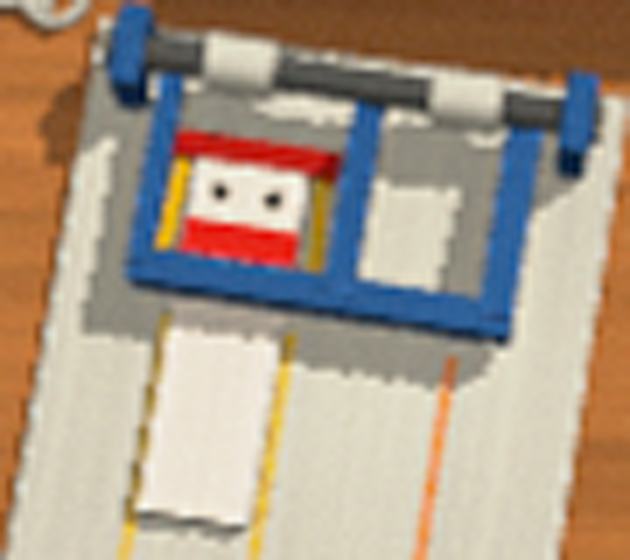

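View pics/s_43.png

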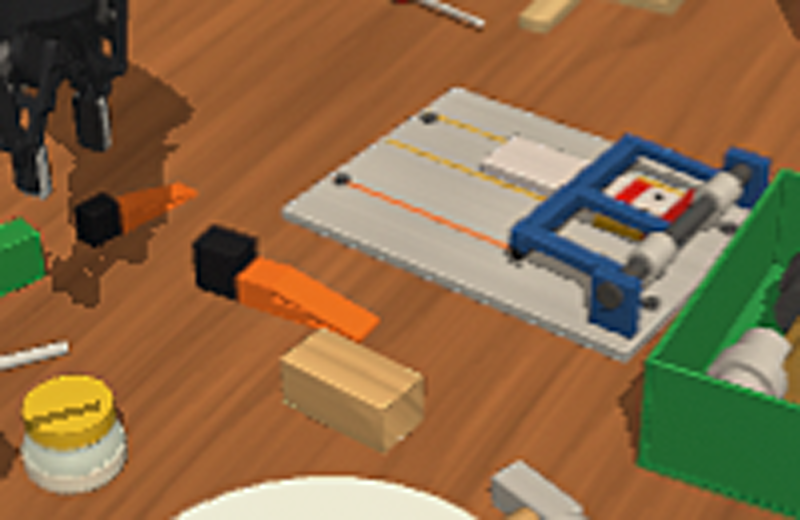

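```bash
python3 - <<'E'
from h import *
np.set_printoptions(precision=4,suppress=True)
c=cam("top")
P=lambda l:(np.array(l,float)+.5)/7-.5+[210,130]
B=toclamp(onz(c,P([(137,513),(246,527),(193,155),(310,172)]),.022));print(B)
d=B[2:].mean(0)-B[:2].mean(0);print("ang",np.arctan2(d[1],d[0]),"len",np.linalg.norm(d))
print("arm bar / blank heights",depthpt(c,P([(320,290),(420,310),(210,400),(210,460),(430,240)]))[:,2])
print("wedge top",depthpt(c,[(220+337/3.5,120+420/3.5),(220+337/3.5,120+380/3.5)])[:,2], "offcut/tin")
print(onz(c,(np.array([(415,187),(470,193),(455,297),(402,290)])+.5)/3.5-.5+[220,120],.04).mean(0))
E
```

```text
[[-0.0706  0.0652  0.022 ]
 [-0.0693  0.0172  0.022 ]
 [ 0.0918  0.0679  0.022 ]
 [ 0.0923  0.0155  0.022 ]]
ang 0.0031286431022026053 len 0.16205655961563115
arm bar / blank heights [0.047  0.0434 0.0214 0.0151 0.0034]
wedge top [0.0388 0.0188] offcut/tin
[ 0.6012 -0.2713  0.04  ]
```

```bash
python3 -m creep '[[[0,0,0,0,0,0,0.055],[0,0,0,0,0,0,0.055]]]'; python3 -c "
from station import hand_in
print(hand_in())"
```

```text
t: 38.52
eef_pos: [0.4465, -0.3451, 0.2638]
tool_rot: [0.001, 0.697, 0.717, 0.001]
contact_force: [0.6, -0.5, -0.6]
gripper_width: 0.643
the job is handed in; nothing more can be done
None
```

The job is done and handed in at about 38.5 s of the 72 s. I pushed the wedge in until it propped the arm by itself, then slid the blank under the arm to the red stop. Then I drew the wedge out and set it on the bench, about 75 mm to the right of the bed.

**Last checks (top and scene views):**
- **Blank:** its rear edge is at clamp x of about -70 mm and its front edge at about 92 mm, against a nominal 90. It lies about 1.5 mm off the lane's centre line and about 0.003 rad off square.
- **Spring arm:** the nose is down on the blank. I could not read the joint angle or the clamping force directly.
- **Wedge:** it stands on its base, clear of the bed and the arm.
- **Bystanders:** the offcut is where it was, within 2 mm. The tin was mostly hidden behind the gripper in the last top view; in the scene view it looks undisturbed.
- **Robot:** the gripper is clear, and the force reading is down to noise.

**What went wrong or disagreed:**
- The first grip on the wedge was crooked, and the wedge shifted a centimetre or two when I let go. I squared up and gripped it again.
- Small pushes stalled against the arm's spring. Larger ones worked, with force readings up to about 60 N.
- The wrist camera placed points about 4 mm off from the top camera, so I corrected for that using the bed edge and painted lines.

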